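# Park the curing caddy in its bay

### The arm

A 6-joint arm with a two-finger parallel gripper is mounted at the origin on the work surface. World frame = base frame: x ahead of the robot, y to its left, z up, the work surface at z = 0. Lengths are in m, angles in rad, forces in N, time in s.
With the tool pointing down it reaches from about 0.275 to 0.75 m from the base axis. Payload 10.2 kg.
Tool frame: the origin (TCP) lies midway between the tips of the shut fingers; the grasp point (between the pads) lies 19 mm behind it; z points along the fingers, x is the direction in which the jaws open and shut, and the axes are right-handed (so a half turn about z gives the same grasp; the last joint's range is limited). The gripper opens to 85 mm and grips with 20 to 120 N. Pads are 22 mm wide; open, the fingers measure 114 mm over their backs; the gripper's body (76 mm by 85 mm) begins 54 mm behind the grasp point. The pads swing forward as they close: fully open they stand 13 mm farther back than shut.
Start: joints at [-1.394, 0.313, 1.498, -0, 1.331, -0.223], TCP at [0.204, -0.484, 0.231] pointing down, gripper open.
Joint ranges: [-2.94, 2.94], [-0.97, 2.17], [0.19, 2.56], [-1.23, 4.37], [0.02, 3.11], [-2.88, 2.88]. Speed limits (rad/s): [2.39, 2.39, 3.01, 3.14, 3.14, 3.14].

### API

Orientations are given as a unit quaternion [x, y, z, w].
In Python, from cell import env, cams gives the robot as it stands.
- The arm moves only by the tool arm_command, never from a script. Its argument "rows" is a list of rows, each an object of numbers: "tx", "ty", "tz": the shift along the tool's x, y, z in cm; "ax", "ay", "az": the turn, a rotation vector about the tool's x, y, z in rad. A call has 1 to 20 rows; each row is the pose to reach, as a shift and turn from the pose commanded when the call began, along the tool's axes at that moment; what a row does not reach only later rows make up. A row lasts 1/12 s, in which the tool goes at most 41.7 mm and 7.16 degrees, less where a joint would pass 70% of its speed; a pose out of reach is approached as far as the arm can. A call with a gripper value outside its range is refused whole. "grip" is the finger opening in cm, from 0 to 8.54, set as the call begins (left out, the last holds). The fingers move at their own pace and stop on an object; "squeeze" is the grip in N (left out, the last holds). Time passes only in rows, so rows that repeat a pose let the fingers close. It gives the time, the measured TCP pose, the force and the opening at its end, in the units of the state.
- env.get_obs(): the state, without advancing time (a new reading comes with each control period).
- cams.camera(name): name is "scene" or "top" or "wrist"; returns the picture (420x560x3 uint8, blue, green, red); there is no depth.
- cams.camera_info(name): a dict with "fovy" (degrees; the focal length in pixels is half the picture's height over the tangent of half this angle, whatever the lens; pixels are square), "cx", "cy" (the principal point, pixels), "camera_from_world" (4x4, takes a point from world to camera coordinates); the wrist camera has in their place "hand_eye" (4x4, takes a point from camera to tool coordinates, whose origin is the TCP and whose axes are the tool frame's). Camera axes: x right, y up, looking along -z (the intrinsics and any distortion apply to the point x, -y, -z); pixel columns grow to the right and rows downward; lengths in m; the calibration is good to about 2 mm. A picture is of the moment at which its call begins: read the wrist's pose just before it. camera_info takes no time and is no camera call.
- env.job_done(): hands the job in, once; it reports no verdict.
The state is a dict: "time_s": time; "qpos": joint angles; "qd": joint speeds; "joint_torque": joint torques, N m; "tool_pos": TCP position; "orientation": TCP orientation; "force": force on the tool from outside, world axes, zero at the start; "wrist_torque": the same for the moment, N m; "finger_gap": finger opening in m.
Only numpy, scipy, OpenCV 4.12 (cv2) and the standard library are available. Lean on these libraries where they do the work, as an engineer would, in place of code of your own. Each camera call takes 0.05 s, during which the arm holds its last target.

### The job

Take the little wheeled caddy by its handle and roll it forward over the table, before it enters the bay, until both swivel castors trail straight behind their pivots; then steer it nose first between the wooden guide rails and press its nose softly but surely against the buffer of the end stop for a moment (the buffer gives a little; never ram it). Let go and leave the caddy standing still and straight in the bay near the buffer, castors still trailing. All wheels stay on the table, the freshly lacquered bowl stays standing on the deck untouched, and the other things on the table stay where they are.

Things in the scene. Friction and masses are not known exactly. Their poses are not given: they have to be found in the camera images.
- caddy: plywood caddy on four 24 mm wheels, 170 mm long, 110 wide, deck top 40 mm above the table, about 0.7 kg, rolls with under 1 N. Origin: on the table under the deck's middle; x forwards (to the nose), y left, z up. Two fixed wheels in front, two swivel castors at the handle end, their upright pivots 50 mm behind the origin, 30 mm left and right
- front_axle (a point): middle between the two fixed wheels, 55 mm ahead of the caddy's origin, 12 mm above the table; the wheels stand 42 mm left and right of it and roll only along the caddy's x, so the caddy turns about this point. Axes as the caddy's
- handle (a point): middle of the caddy's handle: a level round steel bar, 12 mm thick, 92 mm long along the caddy's y, its centre 125 mm above the table and 78 mm behind the caddy's origin, on two posts at its ends; there is 55 mm free space between the bar and the bowl. Axes as the caddy's
- nose (a point): middle of the caddy's front face, 85 mm ahead of its origin, 34 mm above the table. Axes as the caddy's
- castor_left (a point): centre of the left swivel castor's wheel, 14 mm from its pivot; it trails straight when it lies 14 mm behind the pivot, 64 mm behind the caddy's origin (62.5 mm or more counts as straight). Starts swung out of line; some 60 mm of straight forward rolling lines it up. x points from wheel to pivot
- castor_right (a point): the same for the right castor
- deck_mid (a point): the place on the deck where the bowl stands, 29 mm ahead of the caddy's origin, 40 mm above the table, within an 8 mm high wooden rim
- bowl: freshly lacquered dark bowl, 84 mm wide, 48 high, standing loose on the caddy's deck. Origin: centre of its underside. Must not be touched by the robot
- stop: fixed wooden end stop of the bay, 152 mm wide, 50 deep, 75 high. Origin: on the table at the middle of its front face; x points into the stop, the way the caddy drives in (parked square: caddy's x along this x, y = 0)
- buffer_root (a point): middle of the stop's front face, 34 mm above the table. A round black buffer pad, 28 mm wide, stands out of it towards the caddy by 18 to 42 mm, screwed to a different length each time: find it by feel. It is sprung, 6 N per mm over 6 mm; a sure press is 4 to 14 N, over 22 N is ramming. Let go while it is pressed, and it pushes the caddy back; otherwise the caddy stays put
- rails: the bay's two fixed upright guide rails of wood, 45 mm high, running 170 mm from the end stop's face towards the caddy, inner faces 128 mm apart, with 35 mm more of flared lead-in at the mouth. Frame as the end stop's
- vase: bystander: dark lacquer vase, 160 mm high, 96 wide
- brush_pot: bystander: red pot, 72 mm wide, 100 high, with brushes up to 195 high
- cup: bystander: dark cup, 60 mm wide, 50 high
- dish: bystander: red plate, 120 mm wide, 16 high
- jar: bystander: amber glass jar, 56 mm wide, 60 high
- spatula: bystander: spatula lying flat, 190 mm long
- block: bystander: cork sanding block 70 x 45 x 25 mm

How it is judged:
On the way, in this order (a step that is already met when the one before it is completed fails the run):
1. rolled at least 30 mm, both swivel castors trail straight (within about 27 degrees), the nose still outside the rails (x of each of castor_left, castor_right in the frame of caddy below -0.0625 m and distance of caddy from where it was at the start of the episode above 0.03 m and x of nose in the frame of stop below -0.17 m), for 0.1 s.
2. inside the bay, the nose presses on the buffer with 4 to 14 N for 0.3 s (contact force between caddy and stop between 4 and 14 N and x of nose in the frame of stop above -0.044 m and angle between the x axis of caddy and the x axis of stop, either way round below 0.1 rad), for 0.3 s.
At the end, for the whole second after the job is handed in: The caddy stands still on its wheels in the bay, let go, its nose 5 to 50 mm from the end stop's face, within 0.1 rad of square and 15 mm of the middle, both castors trailing straight (wheel centres at least 62.5 mm behind the origin), the bowl upright within 20 mm of its place on the deck (x of each of castor_left, castor_right in the frame of caddy below -0.0625 m and x of nose in the frame of stop between -0.05 and -0.005 m and angle between the x axis of caddy and the x axis of stop, either way round below 0.1 rad and y of caddy in the frame of stop between -0.015 and 0.015 m and linear speed of caddy below 0.01 m/s and height (world z) of caddy below 0.004 m and angle between caddy's own z axis and vertical below 0.05 rad and angle between bowl's own z axis and vertical below 0.15 rad and distance between bowl and deck_mid below 0.02 m); the robot touches nothing.
It fails at once if the end stop or the rails are rammed: more than 22 N (contact force between caddy and stop above 22 N or contact force between caddy and rails above 22 N).
It fails at once if the caddy is lifted or tipped (height (world z) of caddy above 0.01 m or angle between caddy's own z axis and vertical above 0.15 rad).
It fails at once if the robot touches the fresh bowl (contact force between any of the fingers, the arm and bowl above 0.5 N).
It fails at once if the bowl tips or slides off its place (angle between bowl's own z axis and vertical above 0.4 rad or distance between bowl and deck_mid above 0.035 m).
It fails at once if a bystander is moved by more than 30 mm (distance of any of vase, brush_pot, cup, dish, jar, spatula, block from where it was at the start of the episode above 0.03 m).
It also fails if it takes over 72 s, if anything falls off the work surface, if the arm or the gripper's body presses on something with over 40 N, if the wrist force passes 120 N, or if a joint passes its speed limit or range.

## Working session

There is one attempt and no reset: what is moved stays moved. The work goes in short steps, Python scripts to look and compute and a tool call to move; the robot and the scene stay as the last step left them, time stands still between calls to the robot, and variables do not carry over. Pictures are saved under pics/ and viewed, and the job is handed in when it is done.

Besides the shell and the picture viewer there is one more tool, called after "Request:" as name([rows], argument=value, ...), one row to a line, values as JSON. arm_command: Moves the arm, as the interface text tells. Its arguments: {"type":"object","properties":{"rows":{"type":"array"},"grip":{"type":"number"},"squeeze":{"type":"number"}},"required":["rows"]}

```bash
ls; mkdir -p pics; python3 - <<'E'
from cell import env,cams
import cv2
print(env.get_obs())
for n in ["scene","top","wrist"]:
    print(n,cams.camera_info(n)); cv2.imwrite(f"pics/{n}0.png",cams.camera(n))
E
```

```text
pics
{'time_s': 0.0, 'qpos': array([-1.39441422e+00,  3.13465566e-01,  1.49842682e+00,  2.09250007e-07,
        1.33099808e+00, -2.23366814e-01]), 'qd': array([-0.00028198, -0.00311445, -0.0018642 , -0.00169504,  0.00060082,
        0.00096736]), 'joint_torque': array([ 6.92815320e-04, -4.12262821e+01, -2.59744620e+01, -1.42637005e-04,
        4.15939852e-03, -4.81698095e-06]), 'tool_pos': array([ 0.20428273, -0.4833517 ,  0.23073097]), 'orientation': array([ 8.33422593e-01, -5.52635829e-01, -4.47867243e-04, -4.69567660e-04]), 'force': array([-0.36414154,  0.22828818,  0.52185376]), 'wrist_torque': array([-0.01663253,  0.0077666 , -0.03068357]), 'finger_gap': 0.0855431565481316}
scene {'fovy': 50.551017585336666, 'cx': 280.8003977793772, 'cy': 209.46175976742205, 'camera_from_world': array([[-0.56292611,  0.82648319,  0.00630348,  0.35158037],
       [-0.6990984 , -0.4802036 ,  0.52977913,  0.32263417],
       [ 0.4408805 ,  0.29381975,  0.84811222, -1.38370062],
       [ 0.        ,  0.        ,  0.        ,  1.        ]])}
top {'fovy': 50.147744632646386, 'cx': 281.616945769927, 'cy': 202.0266539238404, 'camera_from_world': array([[ 0.0228524 , -0.99966019,  0.01254096, -0.04859819],
       [ 0.99273949,  0.0241724 ,  0.11783035, -0.56048202],
       [-0.11809345,  0.0097572 ,  0.99295455, -1.10537709],
       [ 0.        ,  0.        ,  0.        ,  1.        ]])}
wrist {'fovy': 69.75189289440581, 'cx': 280.51996296845823, 'cy': 207.62343707728877, 'hand_eye': array([[ 9.99999705e-01,  5.42429817e-04, -5.44579043e-04,
        -3.32741005e-04],
       [ 3.56276823e-04, -9.54904756e-01, -2.96912075e-01,
        -7.56447970e-02],
       [-6.81075081e-04,  2.96911794e-01, -9.54904667e-01,
        -1.41861681e-01],
       [ 0.00000000e+00,  0.00000000e+00,  0.00000000e+00,
         1.00000000e+00]])}
```

View pics/scene0.png

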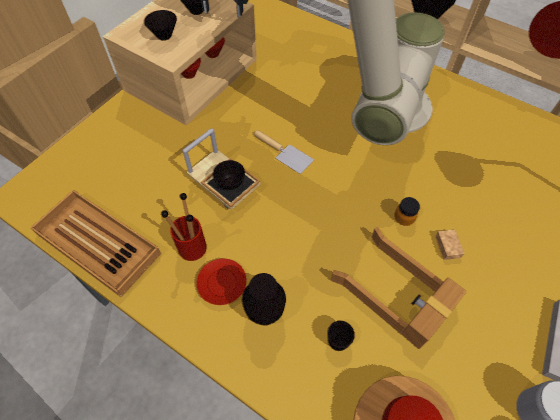

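View pics/top0.png

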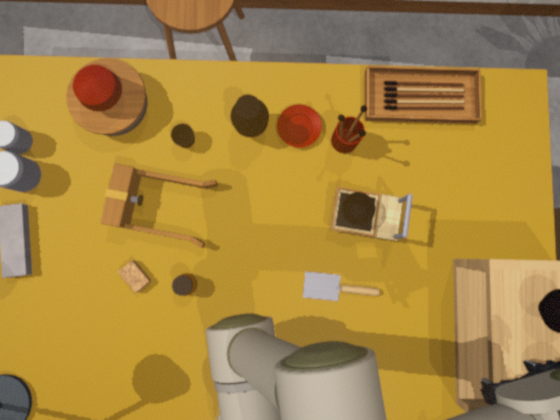

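View pics/wrist0.png

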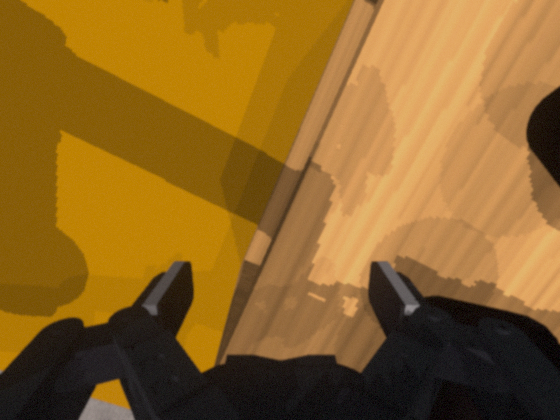

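The top view shows the caddy near (372,215) with its nose to the left, the bay at about (160,205) opening to the right, and the dish, pot and spatula beside the lane. I'll zoom in next.

```bash
cat > h.py <<'E'
import numpy as np,cv2
from cell import env,cams
def ray(n,u,v,info=None):
    i=info or cams.camera_info(n); f=210/np.tan(np.radians(i["fovy"]/2))
    d=np.array([(u-i["cx"])/f,-(v-i["cy"])/f,-1.]); M=i["camera_from_world"]
    R=M[:3,:3]; return -R.T@M[:3,3], R.T@d
def pt(n,u,v,z):
    o,d=ray(n,u,v); return o+d*(z-o[2])/d[2]
def pix(n,p):
    i=cams.camera_info(n); f=210/np.tan(np.radians(i["fovy"]/2)); c=i["camera_from_world"]@np.r_[p,1]
    return i["cx"]-f*c[0]/c[2], i["cy"]+f*c[1]/c[2]
E
python3 - <<'E'
import cv2
t=cv2.imread("pics/top0.png"); s=cv2.imread("pics/scene0.png")
cv2.imwrite("pics/t_caddy.png",cv2.resize(t[170:260,320:440],None,fx=6,fy=6,interpolation=cv2.INTER_CUBIC))
cv2.imwrite("pics/t_bay.png",cv2.resize(t[150:260,95:225],None,fx=5,fy=5,interpolation=cv2.INTER_CUBIC))
cv2.imwrite("pics/s_caddy.png",cv2.resize(s[120:215,170:280],None,fx=6,fy=6,interpolation=cv2.INTER_CUBIC))
cv2.imwrite("pics/s_bay.png",cv2.resize(s[220:350,325:475],None,fx=4.5,fy=4.5,interpolation=cv2.INTER_CUBIC))
E
```

```text
(no output)
```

View pics/t_caddy.png

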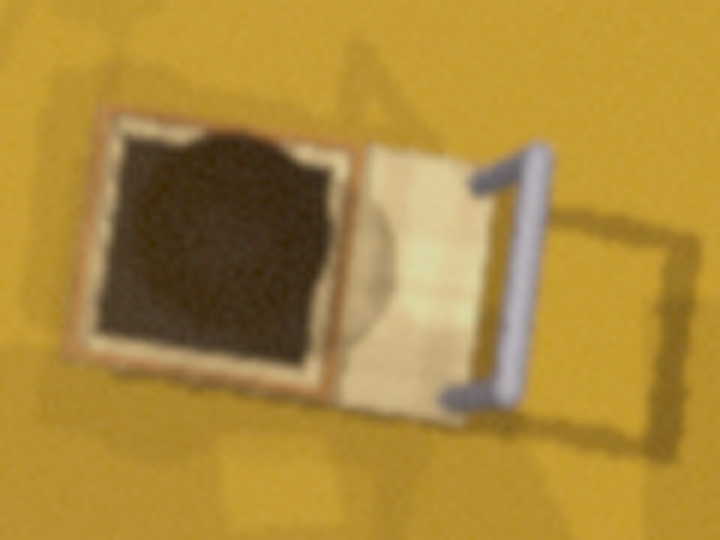

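View pics/t_bay.png

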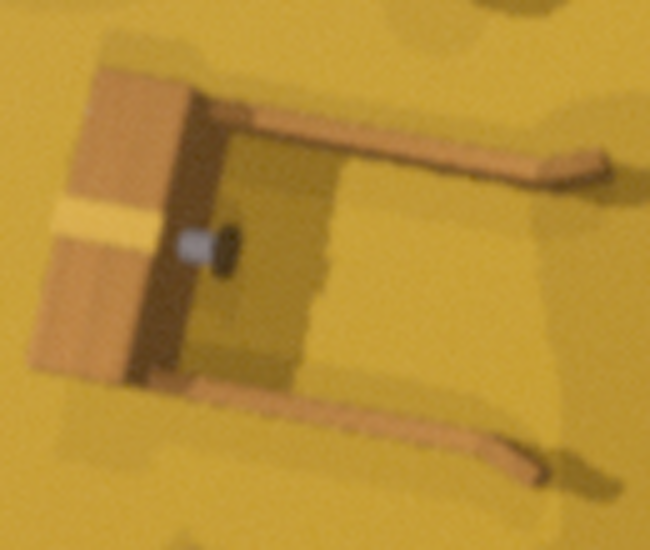

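View pics/s_caddy.png

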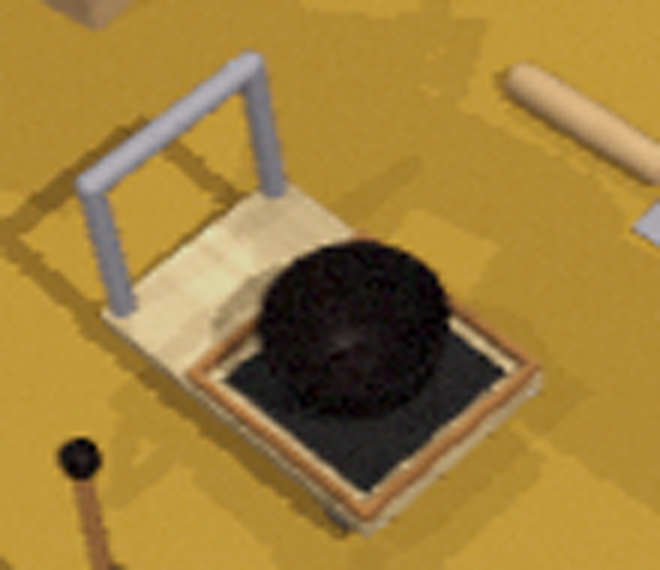

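View pics/s_bay.png

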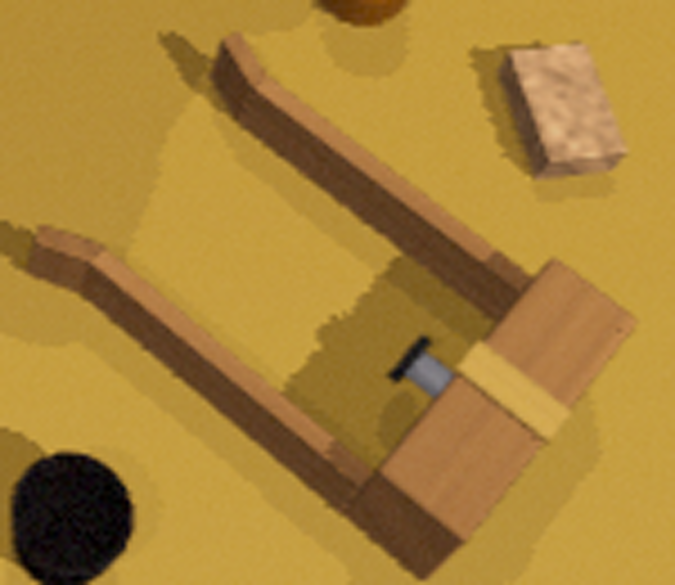

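```bash
python3 - <<'E'
from h import *
def T(c,z,o,s,n="top"): return pt(n,c[0]/s+o[0],c[1]/s+o[1],z)
tc=lambda c,z:T(c,z,(320,170),6); tb=lambda c,z:T(c,z,(95,150),5)
sc=lambda c,z:T(c,z,(170,120),6,"scene"); sb=lambda c,z:T(c,z,(325,220),4.5,"scene")
def show(l,a,b):
    d=b-a; print(l,a.round(4),b.round(4),"mid",((a+b)/2).round(4),"len",np.hypot(*d[:2]).round(4),"ang",np.degrees(np.arctan2(d[1],d[0])).round(2))
show("handle top",tc((541,148),.125),tc((511,400),.125))
show("handle scene",sc((90,185),.125),sc((252,62),.125))
show("rimfront",tc((106,106),.048),tc((70,358),.048))
show("rim side far",tc((362,143),.048),tc((106,106),.048))
show("rim side near",tc((335,398),.048),tc((70,358),.048))
show("rimfront scene",sc((365,518),.048),sc((540,372),.048))
show("rim side near",sc((192,375),.048),sc((365,518),.048))
show("stop front top",tb((197,92),.075),tb((127,382),.075))
show("stop rear top",tb((100,68),.075),tb((30,365),.075))
show("stop front scene",sb((385,470),.075),sb((553,260),.075))
show("stop rear scene",sb((465,540),.075),sb((635,323),.075))
show("rail up top",tb((540,180),.045),tb((235,117),.045))
show("rail dn top",tb((485,440),.045),tb((185,388),.045))
show("rail ends top", tb((540,172),.045),tb((490,442),.045))
show("rail up scene(near cam)",sb((88,272),.045),sb((330,470),.045))
show("rail dn scene",sb((250,110),.045),sb((480,290),.045))
show("buffer tip top",tb((230,250),.034),tb((190,245),.034))
show("buffer tip scene",sb((410,360),.034),sb((435,375),.034))
for n,u,v,z in [("jar",182,285,.06),("cup",182,135,.05),("dish",299,126,.016),("vase",249,116,.16),("pot",347,138,.1),("spat handle",378,292,.01),("spat blade",305,286,.003)]: print(n,pt("top",u,v,z).round(3))
E
```

```text
handle top [ 0.5753 -0.3354  0.125 ] [ 0.4767 -0.3227  0.125 ] mid [ 0.526  -0.3291  0.125 ] len 0.0994 ang 172.65
handle scene [ 0.5712 -0.33    0.125 ] [ 0.479  -0.3172  0.125 ] mid [ 0.5251 -0.3236  0.125 ] len 0.0931 ang 172.11
rimfront [ 0.5996 -0.1755  0.048 ] [ 0.4935 -0.1614  0.048 ] mid [ 0.5465 -0.1684  0.048 ] len 0.107 ang 172.43
rim side far [ 0.5866 -0.2832  0.048 ] [ 0.5996 -0.1755  0.048 ] mid [ 0.5931 -0.2293  0.048 ] len 0.1085 ang 83.1
rim side near [ 0.4795 -0.2716  0.048 ] [ 0.4935 -0.1614  0.048 ] mid [ 0.4865 -0.2165  0.048 ] len 0.1111 ang 82.76
rimfront scene [ 0.6024 -0.1687  0.048 ] [ 0.4991 -0.1519  0.048 ] mid [ 0.5507 -0.1603  0.048 ] len 0.1047 ang 170.78
rim side near [ 0.5865 -0.2762  0.048 ] [ 0.6024 -0.1687  0.048 ] mid [ 0.5944 -0.2224  0.048 ] len 0.1087 ang 81.59
stop front top [0.6309 0.3284 0.075 ] [0.4877 0.3533 0.075 ] mid [0.5593 0.3409 0.075 ] len 0.1453 ang 170.11
stop rear top [0.6416 0.3766 0.075 ] [0.4948 0.4006 0.075 ] mid [0.5682 0.3886 0.075 ] len 0.1487 ang 170.72
stop front scene [0.6341 0.3382 0.075 ] [0.4895 0.3612 0.075 ] mid [0
[... 414 characters left out ...]
 0.045 ] mid [0.5319 0.1731 0.045 ] len 0.1374 ang 172.11
rail up scene(near cam) [0.6131 0.1697 0.045 ] [0.6363 0.3183 0.045 ] mid [0.6247 0.244  0.045 ] len 0.1503 ang 81.14
rail dn scene [0.4827 0.1949 0.045 ] [0.5085 0.3399 0.045 ] mid [0.4956 0.2674 0.045 ] len 0.1472 ang 79.92
buffer tip top [0.5579 0.3201 0.034 ] [0.56   0.3404 0.034 ] mid [0.5589 0.3302 0.034 ] len 0.0204 ang 84.22
buffer tip scene [0.5576 0.327  0.034 ] [0.5577 0.3408 0.034 ] mid [0.5577 0.3339 0.034 ] len 0.0138 ang 89.48
jar [0.35  0.201 0.06 ]
cup [0.725 0.221 0.05 ]
dish [ 0.766 -0.077  0.016]
vase [0.744 0.046 0.16 ]
pot [ 0.714 -0.19   0.1  ]
spat handle [ 0.34  -0.285  0.01 ]
spat blade [ 0.351 -0.1    0.003]
```

```bash
cat >> h.py <<'E'
from scipy.spatial.transform import Rotation as Ro
def pose():
    o=env.get_obs(); return np.array(o["tool_pos"]),Ro.from_quat(o["orientation"])
def target(h):  # heading rad -> tool orientation with x=-heading, z down
    x=-np.array([np.cos(h),np.sin(h),0]); z=np.array([0,0,-1.]); return Ro.from_matrix(np.c_[x,np.cross(z,x),z])
def row(p,R,p0=None,R0=None):
    if p0 is None: p0,R0=pose()
    t=R0.inv().apply(np.array(p)-p0)*100; a=(R0.inv()*R).as_rotvec()
    return t.round(2),a.round(3)
E
python3 - <<'E'
from h import *
print(row([.5255,-.3265,.23],target(np.radians(82.2))))
E
```

```text
(array([ -1.95, -35.7 ,   0.1 ]), array([0.   , 0.001, 0.536]))
```

Request:
arm_command([
  {"tx": 0, "ty": 0, "tz": -3, "az": 0},
  {"tx": -0.2, "ty": -3.6, "tz": -3, "az": 0.06},
  {"tx": -0.4, "ty": -7.2, "tz": -3, "az": 0.12},
  {"tx": -0.6, "ty": -10.8, "tz": -3, "az": 0.18},
  {"tx": -0.8, "ty": -14.4, "tz": -3, "az": 0.24},
  {"tx": -1.0, "ty": -18, "tz": -3, "az": 0.3},
  {"tx": -1.2, "ty": -21.6, "tz": -3, "az": 0.36},
  {"tx": -1.4, "ty": -25.2, "tz": -3, "az": 0.42},
  {"tx": -1.6, "ty": -28.8, "tz": -2, "az": 0.48},
  {"tx": -1.8, "ty": -32.4, "tz": -1, "az": 0.536},
  {"tx": -1.95, "ty": -35.7, "tz": 0, "az": 0.536},
  {"tx": -1.95, "ty": -35.7, "tz": 0, "az": 0.536},
  {"tx": -1.95, "ty": -35.7, "tz": 0, "az": 0.536},
  {"tx": -1.95, "ty": -35.7, "tz": 0, "az": 0.536},
], grip=5, squeeze=30)

```text
invalid input at $.rows[0]: expected keys tx, ty, tz, ax, ay, az
```

```bash
python3 - <<'E'
from h import *
p,R=pose(); print(p,R.as_matrix().round(3).tolist(), env.get_obs()["force"],env.get_obs()["finger_gap"])
cv2.imwrite("pics/wrist1.png",cams.camera("wrist"))
E
```

```text
[ 0.20428775 -0.48342771  0.23088278] [[0.389, -0.921, -0.0], [-0.921, -0.389, 0.001], [-0.001, -0.0, -1.0]] [ 0.12371846 -0.02286537  0.00801635] 0.08549533938299952
```

View pics/wrist1.png

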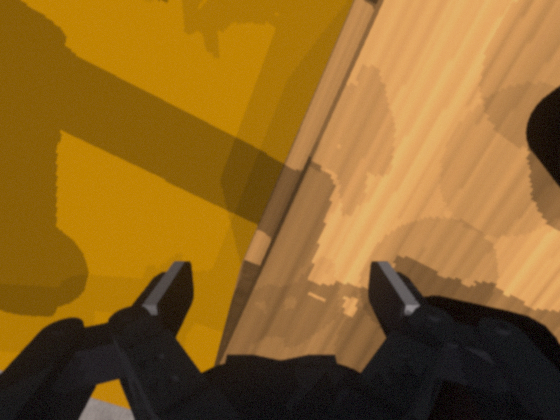

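The call was refused because it needs all six keys, so nothing moved and the picture is the same as before.

Request:
arm_command([
  {"tx": 0, "ty": 0, "tz": -3, "ax": 0, "ay": 0, "az": 0},
  {"tx": -0.2, "ty": -3.6, "tz": -3, "ax": 0, "ay": 0, "az": 0.06},
  {"tx": -0.4, "ty": -7.2, "tz": -3, "ax": 0, "ay": 0, "az": 0.12},
  {"tx": -0.6, "ty": -10.8, "tz": -3, "ax": 0, "ay": 0, "az": 0.18},
  {"tx": -0.8, "ty": -14.4, "tz": -3, "ax": 0, "ay": 0, "az": 0.24},
  {"tx": -1.0, "ty": -18, "tz": -3, "ax": 0, "ay": 0, "az": 0.3},
  {"tx": -1.2, "ty": -21.6, "tz": -3, "ax": 0, "ay": 0, "az": 0.36},
  {"tx": -1.4, "ty": -25.2, "tz": -3, "ax": 0, "ay": 0, "az": 0.42},
  {"tx": -1.6, "ty": -28.8, "tz": -2, "ax": 0, "ay": 0, "az": 0.48},
  {"tx": -1.8, "ty": -32.4, "tz": -1, "ax": 0, "ay": 0, "az": 0.536},
  {"tx": -1.95, "ty": -35.7, "tz": 0, "ax": 0, "ay": 0, "az": 0.536},
  {"tx": -1.95, "ty": -35.7, "tz": 0, "ax": 0, "ay": 0, "az": 0.536},
  {"tx": -1.95, "ty": -35.7, "tz": 0, "ax": 0, "ay": 0, "az": 0.536},
  {"tx": -1.95, "ty": -35.7, "tz": 0, "ax": 0, "ay": 0, "az": 0.536},
], grip=5, squeeze=30)

```text
time_s: 1.37
tool_pos: [0.5252, -0.327, 0.2313]
orientation: [-0.657, 0.754, 0.0, -0.0]
force: [-0.1, -0.8, 0.7]
finger_gap: 0.0502
```

```bash
python3 - <<'E'
from h import *
p,R=pose(); print(p,R.as_matrix().round(3).tolist(), env.get_obs()["force"],env.get_obs()["finger_gap"])
cv2.imwrite("pics/wrist2.png",cams.camera("wrist"))
E
```

```text
[ 0.52520581 -0.32700949  0.23134932] [[-0.136, -0.991, -0.0], [-0.991, 0.136, -0.0], [0.0, 0.0, -1.0]] [-0.11166634 -0.77034737  0.65454821] 0.050210199144023644
```

View pics/wrist2.png

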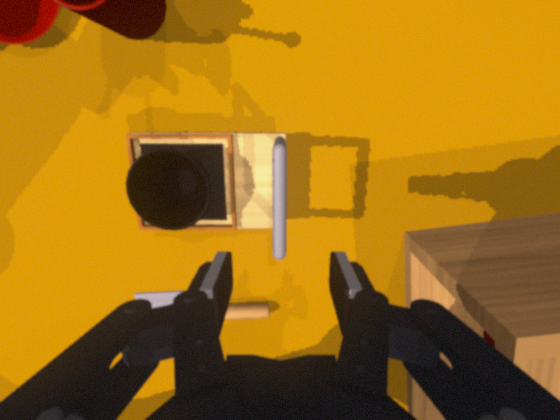

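The bar runs from (279,140) to (280,256), almost centred between the fingers. The bowl and rim are on the left.

```bash
cat >> h.py <<'E'
def wpt(u,v,z,pr=None):
    p,R=pr or pose(); i=cams.camera_info("wrist"); f=210/np.tan(np.radians(i["fovy"]/2)); H=i["hand_eye"]
    d=R.apply(H[:3,:3]@np.array([(u-i["cx"])/f,-(v-i["cy"])/f,-1.])); o=p+R.apply(H[:3,3]); return o+d*(z-o[2])/d[2]
E
python3 - <<'E'
from h import *
img=cv2.imread("pics/wrist2.png"); hsv=cv2.cvtColor(img,cv2.COLOR_BGR2HSV)
m=((hsv[...,1]<90)&(hsv[...,2]>90)).astype(np.uint8); m[:,:265]=0;m[:,300:]=0;m[:120]=0;m[270:]=0
ys,xs=np.nonzero(m); print(len(ys),ys.min(),ys.max())
for v in range(145,255,15): print(v,xs[ys==v].mean().round(1) if (ys==v).any() else None,end='; ')
a,b=wpt(279.4,142,.125),wpt(280,253,.125)
for q in (a,b,(a+b)/2): print(q.round(4))
d=b-a; print(np.hypot(*d[:2]),np.degrees(np.arctan2(d[1],d[0])))
for u,v in [(129,133),(141,229),(236,133),(236,229)]: print(wpt(u,v,.048).round(4))
E
```

```text
1602 137 258
145 278.5; 160 278.5; 175 278.5; 190 276.9; 205 278.5; 220 279.0; 235 279.0; 250 278.5; [ 0.5785 -0.3339  0.125 ]
[ 0.4807 -0.3208  0.125 ]
[ 0.5296 -0.3273  0.125 ]
0.09865458881431614 172.38097708251485
[ 0.6027 -0.1776  0.048 ]
[ 0.4961 -0.1607  0.048 ]
[ 0.5873 -0.2889  0.048 ]
[ 0.481  -0.2694  0.048 ]
```

Request:
arm_command([
  {"tx": 0, "ty": -0.3, "tz": 2.5, "ax": 0, "ay": 0, "az": 0},
  {"tx": 0, "ty": -0.3, "tz": 5, "ax": 0, "ay": 0, "az": 0},
  {"tx": 0, "ty": -0.3, "tz": 7.5, "ax": 0, "ay": 0, "az": 0},
  {"tx": 0, "ty": -0.3, "tz": 9.5, "ax": 0, "ay": 0, "az": 0},
  {"tx": 0, "ty": -0.3, "tz": 11.5, "ax": 0, "ay": 0, "az": 0},
  {"tx": 0, "ty": -0.3, "tz": 12.5, "ax": 0, "ay": 0, "az": 0},
  {"tx": 0, "ty": -0.3, "tz": 12.5, "ax": 0, "ay": 0, "az": 0},
  {"tx": 0, "ty": -0.3, "tz": 12.5, "ax": 0, "ay": 0, "az": 0},
])

```text
time_s: 2.08
tool_pos: [0.5284, -0.3278, 0.1072]
orientation: [-0.657, 0.754, -0.0, 0.0]
force: [-0.2, 0.5, 0.9]
finger_gap: 0.05
```

```bash
python3 - <<'E'
from h import *
p,R=pose(); print(p,env.get_obs()["force"],env.get_obs()["finger_gap"])
cv2.imwrite("pics/wrist3.png",cams.camera("wrist"))
E
```

```text
[ 0.52837632 -0.32782098  0.10722143] [-0.24948236  0.54508942  0.93420275] 0.04999829021976151
```

View pics/wrist3.png

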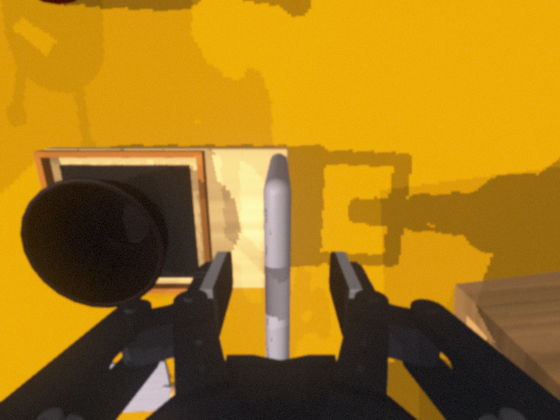

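The bar is between the fingers at column 277 and the left finger is clear of the bowl. Closing now.

Request:
arm_command([
  {"tx": 0, "ty": 0, "tz": 0, "ax": 0, "ay": 0, "az": 0},
  {"tx": 0, "ty": 0, "tz": 0, "ax": 0, "ay": 0, "az": 0},
  {"tx": 0, "ty": 0, "tz": 0, "ax": 0, "ay": 0, "az": 0},
  {"tx": 0, "ty": 0, "tz": 0, "ax": 0, "ay": 0, "az": 0},
  {"tx": 0, "ty": 0, "tz": 0, "ax": 0, "ay": 0, "az": 0},
  {"tx": 0, "ty": 0, "tz": 0, "ax": 0, "ay": 0, "az": 0},
  {"tx": 0, "ty": 0, "tz": 0, "ax": 0, "ay": 0, "az": 0},
  {"tx": 0, "ty": 0, "tz": 0, "ax": 0, "ay": 0, "az": 0},
], grip=0.5, squeeze=40)

```text
time_s: 2.8
tool_pos: [0.5289, -0.3274, 0.107]
orientation: [-0.657, 0.754, -0.001, 0.0]
force: [0.5, -0.8, 5.2]
finger_gap: 0.0106
```

```bash
python3 - <<'E'
from h import *
p,R=pose(); o=env.get_obs();print(p,o["force"],o["wrist_torque"],o["finger_gap"])
cv2.imwrite("pics/wrist4.png",cams.camera("wrist"))
E
```

```text
[ 0.5288689  -0.32743448  0.10703892] [ 0.53815732 -0.79430935  5.23264294] [-0.00165339  0.06126612 -0.01764367] 0.010605107393248794
```

View pics/wrist4.png

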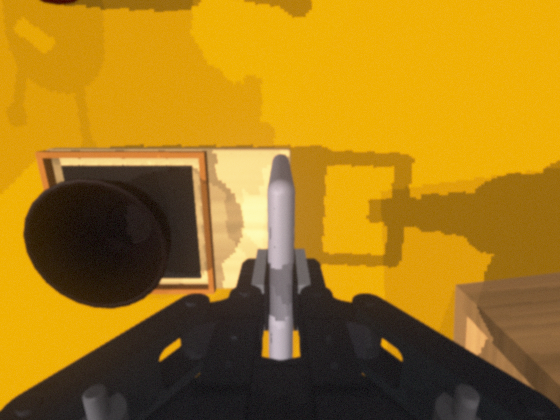

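Request:
arm_command([
  {"tx": -0.1, "ty": 0, "tz": -0.03, "ax": 0, "ay": 0, "az": 0},
  {"tx": -0.4, "ty": 0, "tz": -0.05, "ax": 0, "ay": 0, "az": 0},
  {"tx": -0.9, "ty": 0, "tz": -0.05, "ax": 0, "ay": 0, "az": 0},
  {"tx": -1.5, "ty": 0, "tz": -0.05, "ax": 0, "ay": 0, "az": 0},
  {"tx": -2.1, "ty": 0, "tz": -0.05, "ax": 0, "ay": 0, "az": 0},
  {"tx": -2.7, "ty": 0, "tz": -0.05, "ax": 0, "ay": 0, "az": 0},
  {"tx": -3.3, "ty": 0, "tz": -0.05, "ax": 0, "ay": 0, "az": 0},
  {"tx": -3.9, "ty": 0, "tz": -0.05, "ax": 0, "ay": 0, "az": 0},
  {"tx": -4.5, "ty": 0, "tz": -0.05, "ax": 0, "ay": 0, "az": 0},
  {"tx": -5.1, "ty": 0, "tz": -0.05, "ax": 0, "ay": 0, "az": 0},
  {"tx": -5.7, "ty": 0, "tz": -0.05, "ax": 0, "ay": 0, "az": 0},
  {"tx": -6.3, "ty": 0, "tz": -0.05, "ax": 0, "ay": 0, "az": 0},
  {"tx": -6.9, "ty": 0, "tz": -0.05, "ax": 0, "ay": 0, "az": 0},
  {"tx": -7.4, "ty": 0, "tz": -0.05, "ax": 0, "ay": 0, "az": 0},
  {"tx": -7.8, "ty": 0, "tz": -0.05, "ax": 0, "ay": 0, "az": 0},
  {"tx": -8.0, "ty": 0, "tz": -0.05, "ax": 0, "ay": 0, "az": 0},
  {"tx": -8.0, "ty": 0, "tz": -0.05, "ax": 0, "ay": 0, "az": 0},
  {"tx": -8.0, "ty": 0, "tz": -0.05, "ax": 0, "ay": 0, "az": 0},
])

```text
time_s: 4.35
tool_pos: [0.5397, -0.2469, 0.1071]
orientation: [-0.658, 0.753, -0.0, 0.0]
force: [1.1, 0.8, 6.2]
finger_gap: 0.0105
```

```bash
python3 - <<'E'
from h import *
p,R=pose(); o=env.get_obs();print(p,R.as_matrix()[:,0],o["force"],o["wrist_torque"],o["finger_gap"])
a=cams.camera("top");b=cams.camera("scene");c=cams.camera("wrist")
cv2.imwrite("pics/top5.png",a);cv2.imwrite("pics/scene5.png",b);cv2.imwrite("pics/wrist5.png",c)
s=cv2.resize(b[120:340,170:475],None,fx=2.6,fy=2.6,interpolation=cv2.INTER_CUBIC); cv2.imwrite("pics/s5z.png",s)
E
```

```text
[ 0.53972346 -0.24693234  0.10707426] [-1.35311735e-01 -9.90802947e-01 -5.05308073e-04] [1.09856062 0.75721119 6.20957082] [ 0.05923799 -0.11383183 -0.02265154] 0.010500531163780557
```

View pics/s5z.png

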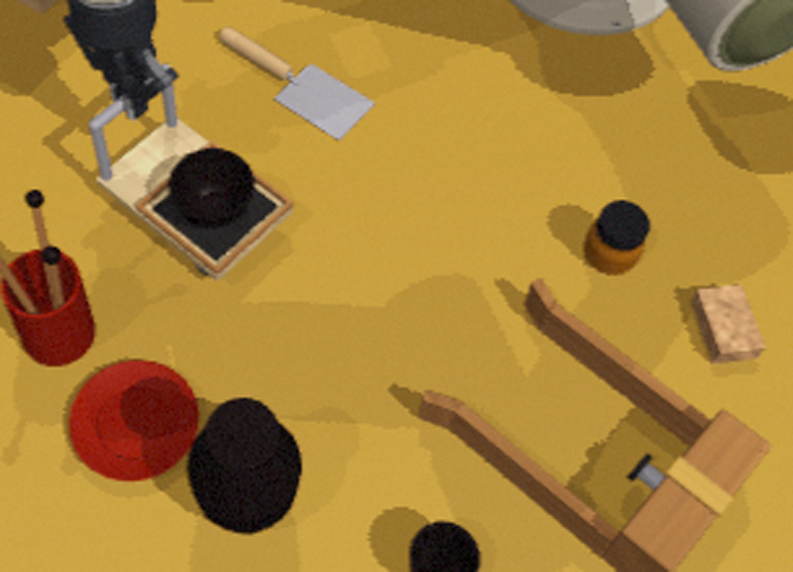

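View pics/wrist5.png

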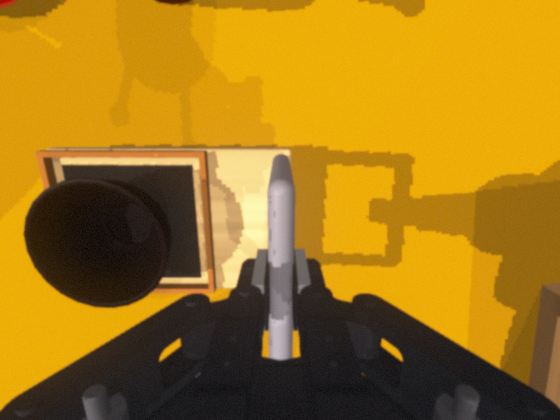

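View pics/top5.png

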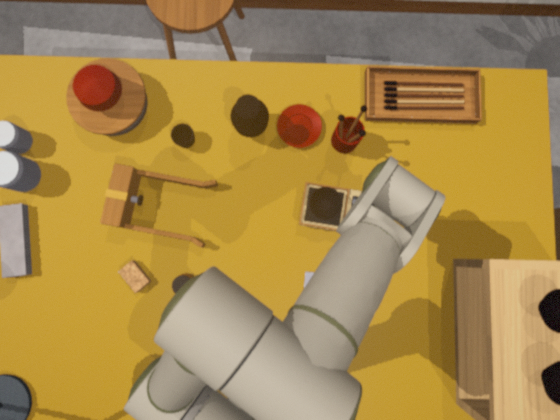

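```bash
cat > plan.py <<'E'
from h import *
from scipy.interpolate import CubicHermiteSpline
S=np.array([.5635,.343]); hb=np.radians(80.5); b=np.array([np.cos(hb),np.sin(hb)]); n=np.array([b[1],-b[0]])
def rel():
    p,R=pose(); x=-R.as_matrix()[:2,0]; h=np.arctan2(x[1],x[0]); F=p[:2]+.133*x
    return (F-S)@b,(F-S)@n,h-hb,p,R
def scurve(end,N,latend=0):
    a,l,dh,p,R=rel(); print("along %.4f lat %.4f dh %.2fdeg"%(a,l,np.degrees(dh)))
    c=CubicHermiteSpline([a,end],[l,latend],[-np.tan(dh),0])
    # equal progress with eased ends
    s=np.linspace(0,1,N+1)[1:]; e=s+ -.12*np.sin(2*np.pi*s)/(2*np.pi)*4
    out=[]
    for t in e:
        x=a+(end-a)*t; th=-np.arctan(c(x,1)); h=hb+th; F=S+b*x+n*c(x); H=F-.133*np.array([np.cos(h),np.sin(h)])
        T,A=row([H[0],H[1],p[2]],target(h),p,R); out.append((T,A)); 
        print({"tx":float(T[0]),"ty":float(T[1]),"az":float(A[2])}, np.r_[H,np.degrees(h)].round(3))
E
python3 -c "
from plan import *
scurve(-.21,38)"
```

```text
along -0.4529 lat 0.0699 dh 1.72deg
{'tx': -0.34, 'ty': -0.29, 'az': -0.022} [ 0.543 -0.244 83.461]
{'tx': -0.69, 'ty': -0.56, 'az': -0.043} [ 0.546 -0.241 84.698]
{'tx': -1.06, 'ty': -0.83, 'az': -0.065} [ 0.549 -0.238 85.951]
{'tx': -1.47, 'ty': -1.1, 'az': -0.088} [ 0.553 -0.234 87.238]
{'tx': -1.92, 'ty': -1.37, 'az': -0.111} [ 0.556 -0.23  88.57 ]
{'tx': -2.41, 'ty': -1.63, 'az': -0.135} [ 0.559 -0.225 89.952]
{'tx': -2.95, 'ty': -1.88, 'az': -0.16} [ 0.562 -0.22  91.38 ]
{'tx': -3.55, 'ty': -2.12, 'az': -0.185} [ 0.566 -0.215 92.841]
{'tx': -4.21, 'ty': -2.34, 'az': -0.211} [ 0.569 -0.208 94.318]
{'tx': -4.93, 'ty': -2.52, 'az': -0.237} [ 0.571 -0.202 95.784]
{'tx': -5.71, 'ty': -2.67, 'az': -0.262} [ 0.574 -0.194 97.209]
{'tx': -6.54, 'ty': -2.76, 'az': -0.285} [ 0.576 -0.186 98.561]
{'tx': -7.42, 'ty': -2.8, 'az': -0.307} [ 0.577 -0.177 99.807]
{'tx': -8.33, 'ty': -2.76, 'az': -0.326} [  0.578  -0.168 100.913]
{'tx': -9.28, 'ty': -2.67, 'az': -0.343} [  0.579  -0.159 101.85 ]
{'tx': -10.25, 'ty': -2.5, 'az': -0.356} [  0.578  -0.149 102.594]
{'tx': -11.22, 'ty': -2.26, 'az': 
[... 946 characters left out ...]
5e+01]
{'tx': -21.35, 'ty': 3.84, 'az': -0.165} [ 5.3100e-01 -3.0000e-02  9.1645e+01]
{'tx': -21.83, 'ty': 4.28, 'az': -0.138} [ 5.2700e-01 -2.5000e-02  9.0098e+01]
{'tx': -22.29, 'ty': 4.69, 'az': -0.111} [ 5.2300e-01 -2.0000e-02  8.8591e+01]
{'tx': -22.71, 'ty': 5.07, 'az': -0.086} [ 5.2000e-01 -1.5000e-02  8.7137e+01]
{'tx': -23.1, 'ty': 5.42, 'az': -0.061} [ 5.1700e-01 -1.1000e-02  8.5739e+01]
{'tx': -23.47, 'ty': 5.75, 'az': -0.038} [ 5.1400e-01 -7.0000e-03  8.4392e+01]
{'tx': -23.82, 'ty': 6.07, 'az': -0.015} [ 5.1200e-01 -3.0000e-03  8.3084e+01]
{'tx': -24.16, 'ty': 6.37, 'az': 0.007} [5.0900e-01 1.0000e-03 8.1795e+01]
{'tx': -24.5, 'ty': 6.66, 'az': 0.03} [5.07e-01 5.00e-03 8.05e+01]
```

Request:
arm_command([
  {"tx": -0.34, "ty": -0.29, "tz": 0, "ax": 0, "ay": 0, "az": -0.022},
  {"tx": -0.69, "ty": -0.56, "tz": 0, "ax": 0, "ay": 0, "az": -0.043},
  {"tx": -1.06, "ty": -0.83, "tz": 0, "ax": 0, "ay": 0, "az": -0.065},
  {"tx": -1.47, "ty": -1.1, "tz": 0, "ax": 0, "ay": 0, "az": -0.088},
  {"tx": -1.92, "ty": -1.37, "tz": 0, "ax": 0, "ay": 0, "az": -0.111},
  {"tx": -2.41, "ty": -1.63, "tz": 0, "ax": 0, "ay": 0, "az": -0.135},
  {"tx": -2.95, "ty": -1.88, "tz": 0, "ax": 0, "ay": 0, "az": -0.16},
  {"tx": -3.55, "ty": -2.12, "tz": 0, "ax": 0, "ay": 0, "az": -0.185},
  {"tx": -4.21, "ty": -2.34, "tz": 0, "ax": 0, "ay": 0, "az": -0.211},
  {"tx": -4.93, "ty": -2.52, "tz": 0, "ax": 0, "ay": 0, "az": -0.237},
  {"tx": -5.71, "ty": -2.67, "tz": 0, "ax": 0, "ay": 0, "az": -0.262},
  {"tx": -6.54, "ty": -2.76, "tz": 0, "ax": 0, "ay": 0, "az": -0.285},
  {"tx": -7.42, "ty": -2.8, "tz": 0, "ax": 0, "ay": 0, "az": -0.307},
  {"tx": -8.33, "ty": -2.76, "tz": 0, "ax": 0, "ay": 0, "az": -0.326},
  {"tx": -9.28, "ty": -2.67, "tz": 0, "ax": 0, "ay": 0, "az": -0.343},
  {"tx": -10.1, "ty": -2.53, "tz": 0, "ax": 0, "ay": 0, "az": -0.355},
  {"tx": -10.8, "ty": -2.37, "tz": 0, "ax": 0, "ay": 0, "az": -0.362},
  {"tx": -11.22, "ty": -2.26, "tz": 0, "ax": 0, "ay": 0, "az": -0.365},
  {"tx": -11.22, "ty": -2.26, "tz": 0, "ax": 0, "ay": 0, "az": -0.365},
  {"tx": -11.22, "ty": -2.26, "tz": 0, "ax": 0, "ay": 0, "az": -0.365},
])

```text
time_s: 6.17
tool_pos: [0.5772, -0.1387, 0.1071]
orientation: [0.783, -0.622, 0.0, -0.0]
force: [0.1, 0.9, 5.6]
finger_gap: 0.0102
```

```bash
python3 - <<'E'
from plan import *
o=env.get_obs();print(o["force"],o["wrist_torque"],o["finger_gap"],rel()[:4])
a=cams.camera("top");c=cams.camera("wrist")
cv2.imwrite("pics/top6.png",cv2.resize(a[120:320,90:430],None,fx=2.3,fy=2.3,interpolation=cv2.INTER_CUBIC));cv2.imwrite("pics/wrist6.png",c)
E
```

```text
[0.07713821 0.87538032 5.62405045] [ 0.14971946 -0.05894276 -0.05766427] 0.010186812824608564 (np.float64(-0.35010627185793114), np.float64(0.04182410163316798), np.float64(0.3951457481284453), array([ 0.57720177, -0.13872536,  0.10711919]))
```

View pics/top6.png

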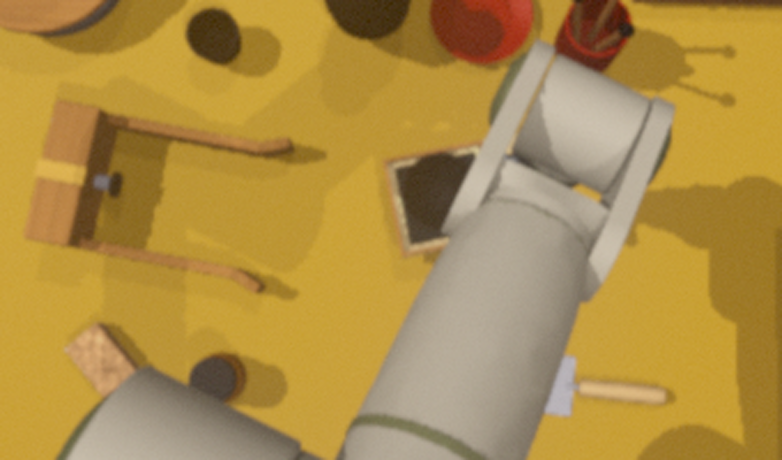

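View pics/wrist6.png

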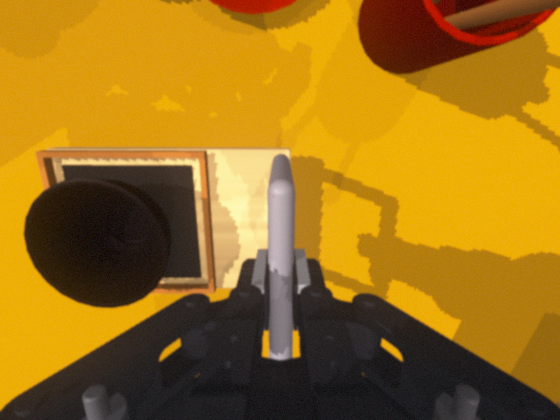

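The caddy follows rigidly: the wrist picture is unchanged, with the rim corner at (40,152). The pot at the upper right stays clear. Next is the second half of the curve.

```bash
python3 -c "
from plan import *
scurve(-.21,19)"
```

```text
along -0.3503 lat 0.0419 dh 22.63deg
{'tx': -0.42, 'ty': -0.03, 'az': -0.003} [  0.577  -0.135 103.273]
{'tx': -0.89, 'ty': -0.06, 'az': -0.005} [  0.576  -0.13  103.388]
{'tx': -1.43, 'ty': -0.07, 'az': -0.006} [  0.575  -0.125 103.46 ]
{'tx': -2.08, 'ty': -0.07, 'az': -0.006} [  0.573  -0.119 103.458]
{'tx': -2.85, 'ty': -0.04, 'az': -0.004} [  0.571  -0.111 103.333]
{'tx': -3.74, 'ty': 0.04, 'az': 0.002} [ 5.68000e-01 -1.03000e-01  1.03017e+02]
{'tx': -4.75, 'ty': 0.17, 'az': 0.012} [ 5.65000e-01 -9.30000e-02  1.02437e+02]
{'tx': -5.85, 'ty': 0.36, 'az': 0.028} [ 5.60000e-01 -8.30000e-02  1.01528e+02]
{'tx': -7.0, 'ty': 0.61, 'az': 0.05} [ 5.55000e-01 -7.20000e-02  1.00245e+02]
{'tx': -8.18, 'ty': 0.92, 'az': 0.079} [ 5.5000e-01 -6.1000e-02  9.8583e+01]
{'tx': -9.34, 'ty': 1.28, 'az': 0.114} [ 5.4400e-01 -5.1000e-02  9.6582e+01]
{'tx': -10.45, 'ty': 1.65, 'az': 0.153} [ 5.3700e-01 -4.1000e-02  9.4332e+01]
{'tx': -11.49, 'ty': 2.03, 'az': 0.195} [ 5.3100e-01 -3.2000e-02  9.1958e+01]
{'tx': -12.42, 'ty': 2.39, 'az': 0.236} [ 5.2600e-01 -2.3000e-02  8.9599e+01]
{'tx': -13.25, 'ty': 2.71, 'az': 0.275} [ 5.2100e-01 -1.6000e-02  8.7376e+01]
{'tx': -13.95, 'ty': 2.98, 'az': 0.31} [ 5.1600e-01 -1.0000e-02  8.5368e+01]
{'tx': -14.56, 'ty': 3.21, 'az': 0.341} [ 5.1300e-01 -4.0000e-03  8.3592e+01]
{'tx': -15.09, 'ty': 3.41, 'az': 0.369} [ 0.51   0.    82.002]
{'tx': -15.58, 'ty': 3.58, 'az': 0.395} [5.07e-01 5.00e-03 8.05e+01]
```

Request:
arm_command([
  {"tx": -0.42, "ty": -0.03, "tz": 0, "ax": 0, "ay": 0, "az": -0.003},
  {"tx": -0.89, "ty": -0.06, "tz": 0, "ax": 0, "ay": 0, "az": -0.005},
  {"tx": -1.43, "ty": -0.07, "tz": 0, "ax": 0, "ay": 0, "az": -0.006},
  {"tx": -2.08, "ty": -0.07, "tz": 0, "ax": 0, "ay": 0, "az": -0.006},
  {"tx": -2.85, "ty": -0.04, "tz": 0, "ax": 0, "ay": 0, "az": -0.004},
  {"tx": -3.74, "ty": 0.04, "tz": 0, "ax": 0, "ay": 0, "az": 0.002},
  {"tx": -4.75, "ty": 0.17, "tz": 0, "ax": 0, "ay": 0, "az": 0.012},
  {"tx": -5.85, "ty": 0.36, "tz": 0, "ax": 0, "ay": 0, "az": 0.028},
  {"tx": -7.0, "ty": 0.61, "tz": 0, "ax": 0, "ay": 0, "az": 0.05},
  {"tx": -8.18, "ty": 0.92, "tz": 0, "ax": 0, "ay": 0, "az": 0.079},
  {"tx": -9.34, "ty": 1.28, "tz": 0, "ax": 0, "ay": 0, "az": 0.114},
  {"tx": -10.45, "ty": 1.65, "tz": 0, "ax": 0, "ay": 0, "az": 0.153},
  {"tx": -11.49, "ty": 2.03, "tz": 0, "ax": 0, "ay": 0, "az": 0.195},
  {"tx": -12.42, "ty": 2.39, "tz": 0, "ax": 0, "ay": 0, "az": 0.236},
  {"tx": -13.25, "ty": 2.71, "tz": 0, "ax": 0, "ay": 0, "az": 0.275},
  {"tx": -13.95, "ty": 2.98, "tz": 0, "ax": 0, "ay": 0, "az": 0.31},
  {"tx": -14.56, "ty": 3.21, "tz": 0, "ax": 0, "ay": 0, "az": 0.341},
  {"tx": -15.09, "ty": 3.41, "tz": 0, "ax": 0, "ay": 0, "az": 0.369},
  {"tx": -15.58, "ty": 3.58, "tz": 0, "ax": 0, "ay": 0, "az": 0.395},
  {"tx": -15.58, "ty": 3.58, "tz": 0, "ax": 0, "ay": 0, "az": 0.395},
])

```text
time_s: 7.93
tool_pos: [0.5065, 0.005, 0.107]
orientation: [-0.646, 0.764, 0.0, 0.0]
force: [0.6, 1.6, 5.4]
finger_gap: 0.0111
```

```bash
python3 - <<'E'
from plan import *
o=env.get_obs();print(o["force"],o["wrist_torque"],o["finger_gap"],rel()[:4])
a=cams.camera("top");b=cams.camera("scene");c=cams.camera("wrist")
cv2.imwrite("pics/top7r.png",a);cv2.imwrite("pics/scene7r.png",b)
cv2.imwrite("pics/top7.png",cv2.resize(a[140:270,95:295],None,fx=4,fy=4,interpolation=cv2.INTER_CUBIC));cv2.imwrite("pics/wrist7.png",c)
cv2.imwrite("pics/scene7.png",cv2.resize(b[170:350,250:475],None,fx=3.3,fy=3.3,interpolation=cv2.INTER_CUBIC))
E
```

```text
[0.55936178 1.63334678 5.36427727] [ 0.08317118 -0.10728569 -0.08359175] 0.011067445319376045 (np.float64(-0.20979479587323716), np.float64(-0.0002980021370174202), np.float64(-0.0013181775282027353), array([0.50645573, 0.00498468, 0.10704752]))
```

View pics/top7.png

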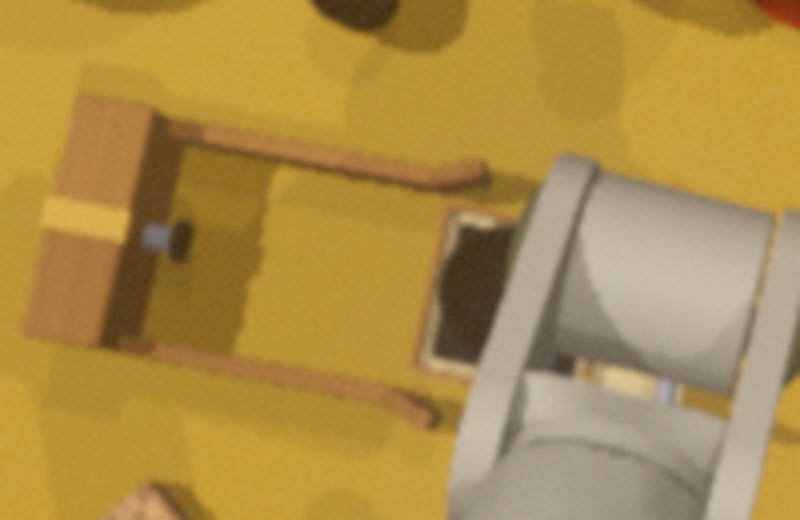

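View pics/wrist7.png

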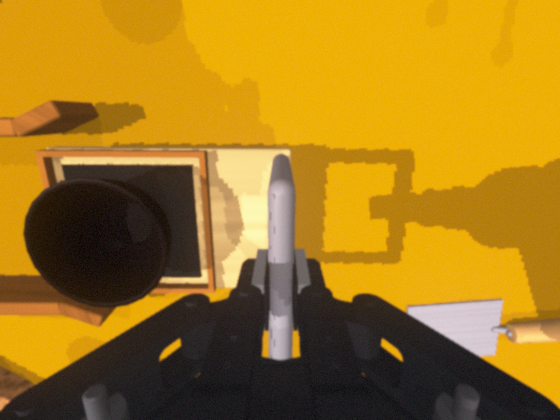

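View pics/scene7.png

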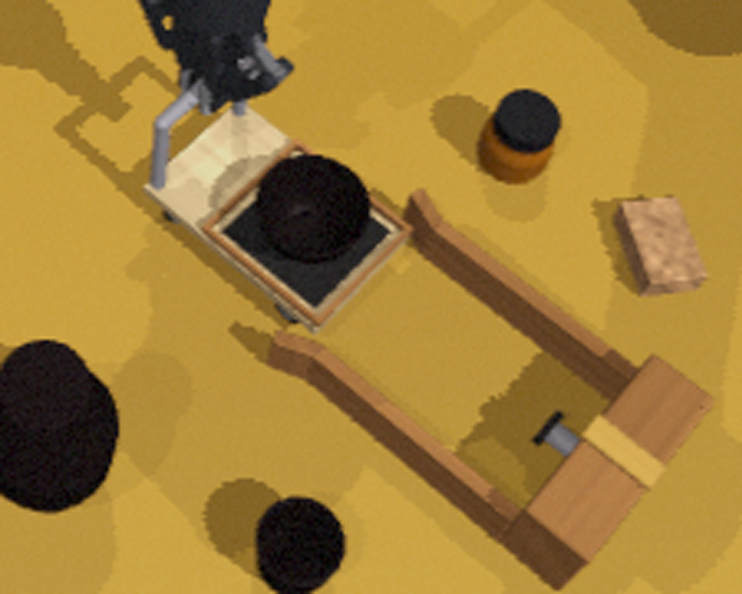

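```bash
python3 - <<'E'
from plan import *
tt=lambda u,v,z:pt("top",u/4+95,v/4+140,z); ss=lambda u,v,z:pt("scene",u/3.3+250,v/3.3+170,z)
def la(l,p): d=p[:2]-S; print(l,"along %.4f lat %.4f"%(d@b,d@n))
for l,p in [("rimR",tt(450,206,.048)),("rimL",tt(415,368,.048)),("railR",tt(430,186,.045)),("railR far",tt(200,137,.045)),("railL",tt(392,389,.045)),("railL far",tt(165,342,.045)),("stopR",tt(155,108,.075)),("stopL",tt(103,345,.075))]: la("top "+l,p)
for l,p in [("rimR",ss(316,327,.048)),("rimL",ss(410,232,.048)),("railR",ss(325,351,.045)),("railR far",ss(510,493,.045)),("railL",ss(437,230,.045)),("railL far",ss(612,374,.045)),("stopR",ss(525,515,.075)),("stopL",ss(655,355,.075))]: la("scene "+l,p)
E
```

```text
top rimR along -0.1862 lat 0.0497
top rimL along -0.1859 lat -0.0536
top railR along -0.1708 lat 0.0601
top railR far along -0.0223 lat 0.0632
top railL along -0.1741 lat -0.0690
top railL far along -0.0298 lat -0.0669
top stopR along -0.0009 lat 0.0720
top stopL along -0.0030 lat -0.0759
scene rimR along -0.1783 lat 0.0548
scene rimL along -0.1767 lat -0.0520
scene railR along -0.1626 lat 0.0634
scene railR far along -0.0092 lat 0.0571
scene railL along -0.1640 lat -0.0688
scene railL far along -0.0074 lat -0.0621
scene stopR along 0.0067 lat 0.0755
scene stopL along 0.0064 lat -0.0773
```

The caddy sits about 2 mm right of the bay's centre line, with about 9 mm of clearance each side. I'll aim 2 mm left and drive in most of the way.

```bash
python3 -c "
from plan import *
scurve(-.105,18,-.002)"
```

```text
along -0.2102 lat -0.0002 dh -0.01deg
{'tx': -0.31, 'ty': -0.04, 'az': -0.003} [5.0800e-01 8.0000e-03 8.0663e+01]
{'tx': -0.65, 'ty': -0.08, 'az': -0.006} [5.0900e-01 1.1000e-02 8.0843e+01]
{'tx': -1.06, 'ty': -0.12, 'az': -0.01} [5.1000e-01 1.5000e-02 8.1038e+01]
{'tx': -1.55, 'ty': -0.17, 'az': -0.013} [5.110e-01 2.000e-02 8.125e+01]
{'tx': -2.13, 'ty': -0.21, 'az': -0.017} [5.120e-01 2.500e-02 8.147e+01]
{'tx': -2.81, 'ty': -0.24, 'az': -0.021} [5.1400e-01 3.2000e-02 8.1677e+01]
{'tx': -3.58, 'ty': -0.27, 'az': -0.024} [5.1500e-01 3.9000e-02 8.1851e+01]
{'tx': -4.4, 'ty': -0.27, 'az': -0.026} [5.1700e-01 4.8000e-02 8.1966e+01]
{'tx': -5.26, 'ty': -0.26, 'az': -0.026} [5.1800e-01 5.6000e-02 8.2007e+01]
{'tx': -6.12, 'ty': -0.23, 'az': -0.026} [5.1900e-01 6.5000e-02 8.1968e+01]
{'tx': -6.95, 'ty': -0.18, 'az': -0.024} [5.2000e-01 7.3000e-02 8.1854e+01]
{'tx': -7.71, 'ty': -0.12, 'az': -0.021} [5.2100e-01 8.0000e-02 8.1682e+01]
{'tx': -8.39, 'ty': -0.06, 'az': -0.017} [ 0.521  0.087 81.475]
{'tx': -8.97, 'ty': -0.0, 'az': -0.013} [ 0.522  0.093 81.257]
{'tx': -9.46, 'ty': 0.05, 'az': -0.01} [ 0.522  0.098 81.046]
{'tx': -9.86, 'ty': 0.1, 'az': -0.006} [ 0.522  0.102 80.851]
{'tx': -10.21, 'ty': 0.14, 'az': -0.003} [ 0.522  0.105 80.673]
{'tx': -10.52, 'ty': 0.18, 'az': -0.0} [ 0.522  0.109 80.5  ]
```

Request:
arm_command([
  {"tx": -0.31, "ty": -0.04, "tz": 0, "ax": 0, "ay": 0, "az": -0.003},
  {"tx": -0.65, "ty": -0.08, "tz": 0, "ax": 0, "ay": 0, "az": -0.006},
  {"tx": -1.06, "ty": -0.12, "tz": 0, "ax": 0, "ay": 0, "az": -0.01},
  {"tx": -1.55, "ty": -0.17, "tz": 0, "ax": 0, "ay": 0, "az": -0.013},
  {"tx": -2.13, "ty": -0.21, "tz": 0, "ax": 0, "ay": 0, "az": -0.017},
  {"tx": -2.81, "ty": -0.24, "tz": 0, "ax": 0, "ay": 0, "az": -0.021},
  {"tx": -3.58, "ty": -0.27, "tz": 0, "ax": 0, "ay": 0, "az": -0.024},
  {"tx": -4.4, "ty": -0.27, "tz": 0, "ax": 0, "ay": 0, "az": -0.026},
  {"tx": -4.9, "ty": -0.27, "tz": 0, "ax": 0, "ay": 0, "az": -0.026},
  {"tx": -5.26, "ty": -0.26, "tz": 0, "ax": 0, "ay": 0, "az": -0.026},
  {"tx": -5.26, "ty": -0.26, "tz": 0, "ax": 0, "ay": 0, "az": -0.026},
  {"tx": -5.26, "ty": -0.26, "tz": 0, "ax": 0, "ay": 0, "az": -0.026},
])

```text
time_s: 9.08
tool_pos: [0.5181, 0.0561, 0.1071]
orientation: [-0.656, 0.755, 0.0, 0.0]
force: [0.0, 0.6, 6.0]
finger_gap: 0.0107
```

```bash
python3 - <<'E'
from plan import *
o=env.get_obs();print(o["force"],o["wrist_torque"],o["finger_gap"],rel()[:4])
b=cams.camera("scene");c=cams.camera("wrist");a=cams.camera("top")
cv2.imwrite("pics/wrist8.png",c)
cv2.imwrite("pics/top8.png",cv2.resize(a[140:270,95:295],None,fx=4,fy=4,interpolation=cv2.INTER_CUBIC))
cv2.imwrite("pics/scene8.png",cv2.resize(b[170:350,250:475],None,fx=3.3,fy=3.3,interpolation=cv2.INTER_CUBIC))
scurve(-.105,10,-.002)
E
```

```text
[0.02426903 0.59360155 6.02170841] [ 0.12454793 -0.03301812 -0.16173032] 0.010658939186249149 (np.float64(-0.15750717343913168), np.float64(-0.0008992996680807925), np.float64(0.025837021580068065), array([0.51806167, 0.0561021 , 0.10705503]))
along -0.1577 lat -0.0009 dh 1.47deg
{'tx': -0.29, 'ty': -0.01, 'az': -0.001} [5.190e-01 5.900e-02 8.203e+01]
{'tx': -0.67, 'ty': -0.03, 'az': -0.002} [5.1900e-01 6.3000e-02 8.2086e+01]
{'tx': -1.2, 'ty': -0.03, 'az': -0.003} [5.2000e-01 6.8000e-02 8.2116e+01]
{'tx': -1.87, 'ty': -0.02, 'az': -0.002} [5.2100e-01 7.4000e-02 8.2075e+01]
{'tx': -2.64, 'ty': 0.02, 'az': 0.001} [ 0.522  0.082 81.92 ]
{'tx': -3.4, 'ty': 0.08, 'az': 0.006} [ 0.522  0.09  81.649]
{'tx': -4.07, 'ty': 0.15, 'az': 0.011} [ 0.522  0.096 81.316]
{'tx': -4.6, 'ty': 0.22, 'az': 0.017} [ 0.522  0.102 80.992]
{'tx': -4.98, 'ty': 0.27, 'az': 0.022} [ 0.522  0.106 80.724]
{'tx': -5.27, 'ty': 0.32, 'az': 0.026} [ 0.522  0.109 80.5  ]
```

View pics/wrist8.png

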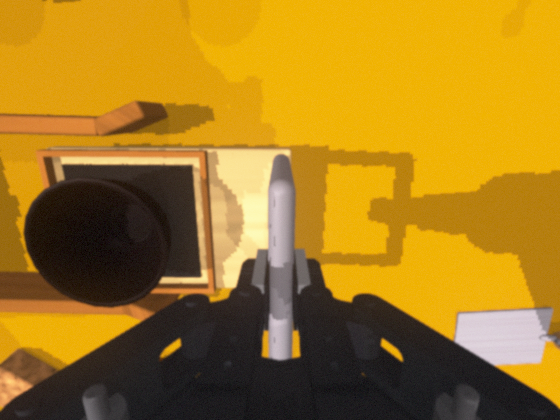

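View pics/scene8.png

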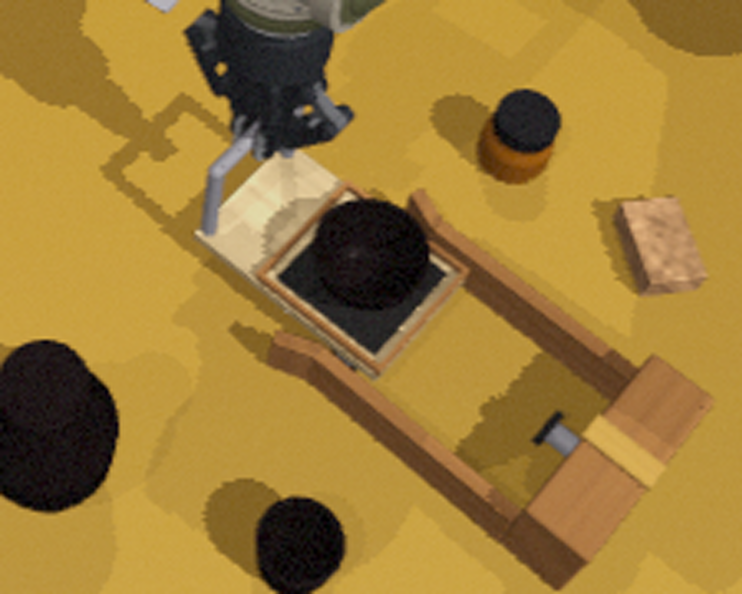

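View pics/top8.png

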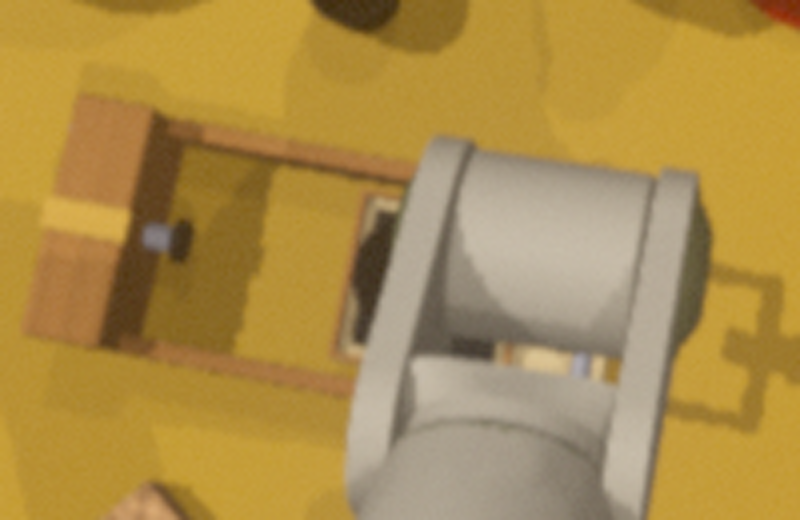

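```bash
python3 - <<'E'
import cv2
c=cv2.imread("pics/wrist8.png")
a=cv2.resize(c[95:165,0:180],None,fx=4.4,fy=4.4,interpolation=cv2.INTER_CUBIC)
b=cv2.resize(c[255:325,0:180],None,fx=4.4,fy=4.4,interpolation=cv2.INTER_CUBIC)
import numpy as np
cv2.imwrite("pics/w8z.png",np.vstack([a,b])[:,:792][:600])
E
```

```text
(no output)
```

View pics/w8z.png

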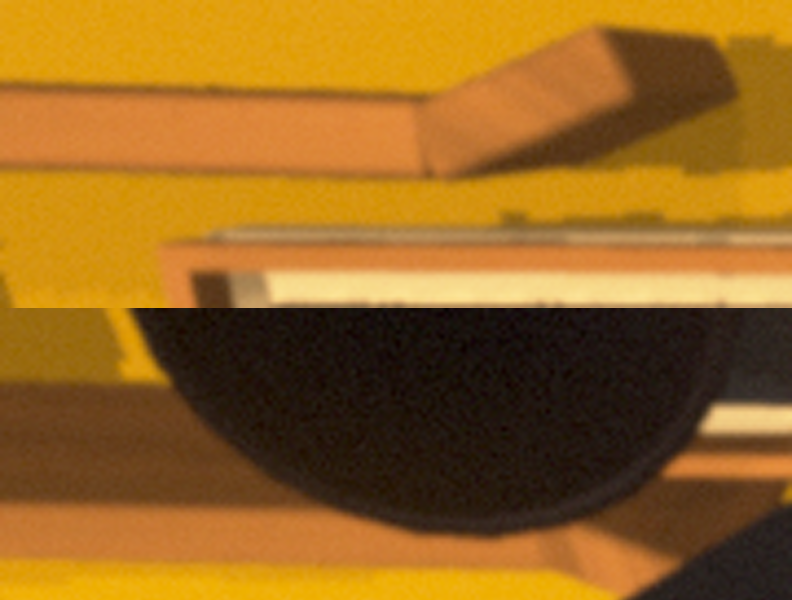

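```bash
python3 - <<'E'
from plan import *
a,l,dh,p,R=rel()
def la(n_,u,v,z):
    q=wpt(u,v,z,(p,R)); d=q[:2]-S; print(n_,q.round(4),"along %.4f lat %.4f"%(d@b,d@n))
la("railR",0,132.5,.045);la("railR",97.7,135.5,.045);la("railL",0,299.3,.045);la("railL",68,300.7,.045)
la("rimR",36.4,150,.048);la("rimR",179.5,150.7,.048);la("rimL",179.5,293.6,.048)
E
```

```text
railR [0.6072 0.2298 0.045 ] along -0.1045 lat 0.0617
railR [0.5963 0.1668 0.045 ] along -0.1684 lat 0.0614
railL [0.4865 0.2822 0.045 ] along -0.0727 lat -0.0659
railL [0.4778 0.23   0.045 ] along -0.1256 lat -0.0658
rimR [0.5929 0.208  0.048 ] along -0.1283 lat 0.0513
rimR [0.5793 0.1147 0.048 ] along -0.2225 lat 0.0532
rimL [0.4736 0.1405 0.048 ] along -0.2145 lat -0.0553
```

The wrist view agrees: the rails are parallel at heading 80.5° and 127 mm apart, with their centre at lat −2 mm. I'll continue to about 35 mm short of the stop zone.

```bash
python3 -c "
from plan import *
scurve(-.105,12,-.001)"
```

```text
along -0.1577 lat -0.0009 dh 1.47deg
{'tx': -0.24, 'ty': 0.05, 'az': 0.004} [5.1800e-01 5.8000e-02 8.1739e+01]
{'tx': -0.53, 'ty': 0.11, 'az': 0.009} [5.1800e-01 6.1000e-02 8.1478e+01]
{'tx': -0.92, 'ty': 0.18, 'az': 0.014} [5.1800e-01 6.5000e-02 8.1171e+01]
{'tx': -1.41, 'ty': 0.25, 'az': 0.02} [5.1800e-01 7.0000e-02 8.0835e+01]
{'tx': -2.0, 'ty': 0.31, 'az': 0.025} [5.1800e-01 7.6000e-02 8.0523e+01]
{'tx': -2.64, 'ty': 0.34, 'az': 0.029} [ 0.518  0.083 80.289]
{'tx': -3.28, 'ty': 0.35, 'az': 0.031} [ 0.519  0.089 80.166]
{'tx': -3.87, 'ty': 0.34, 'az': 0.032} [ 0.52   0.095 80.152]
{'tx': -4.36, 'ty': 0.31, 'az': 0.031} [ 0.521  0.1   80.212]
{'tx': -4.74, 'ty': 0.27, 'az': 0.029} [ 0.522  0.103 80.306]
{'tx': -5.03, 'ty': 0.24, 'az': 0.027} [ 0.523  0.106 80.403]
{'tx': -5.27, 'ty': 0.22, 'az': 0.026} [ 0.523  0.108 80.5  ]
```

Request:
arm_command([
  {"tx": -0.24, "ty": 0.05, "tz": 0, "ax": 0, "ay": 0, "az": 0.004},
  {"tx": -0.53, "ty": 0.11, "tz": 0, "ax": 0, "ay": 0, "az": 0.009},
  {"tx": -0.92, "ty": 0.18, "tz": 0, "ax": 0, "ay": 0, "az": 0.014},
  {"tx": -1.41, "ty": 0.25, "tz": 0, "ax": 0, "ay": 0, "az": 0.02},
  {"tx": -2.0, "ty": 0.31, "tz": 0, "ax": 0, "ay": 0, "az": 0.025},
  {"tx": -2.64, "ty": 0.34, "tz": 0, "ax": 0, "ay": 0, "az": 0.029},
  {"tx": -3.28, "ty": 0.35, "tz": 0, "ax": 0, "ay": 0, "az": 0.031},
  {"tx": -3.87, "ty": 0.34, "tz": 0, "ax": 0, "ay": 0, "az": 0.032},
  {"tx": -4.36, "ty": 0.31, "tz": 0, "ax": 0, "ay": 0, "az": 0.031},
  {"tx": -4.74, "ty": 0.27, "tz": 0, "ax": 0, "ay": 0, "az": 0.029},
  {"tx": -5.03, "ty": 0.24, "tz": 0, "ax": 0, "ay": 0, "az": 0.027},
  {"tx": -5.27, "ty": 0.22, "tz": 0, "ax": 0, "ay": 0, "az": 0.026},
  {"tx": -5.27, "ty": 0.22, "tz": 0, "ax": 0, "ay": 0, "az": 0.026},
  {"tx": -5.27, "ty": 0.22, "tz": 0, "ax": 0, "ay": 0, "az": 0.026},
])

```text
time_s: 10.4
tool_pos: [0.5233, 0.1084, 0.1071]
orientation: [-0.646, 0.763, 0.0, 0.0]
force: [0.9, -0.1, 5.8]
finger_gap: 0.0105
```

```bash
python3 - <<'E'
from plan import *
o=env.get_obs();print(o["force"],o["wrist_torque"],o["finger_gap"],rel()[:4])
b_=cams.camera("scene");c=cams.camera("wrist")
cv2.imwrite("pics/wrist9.png",c)
cv2.imwrite("pics/scene9.png",cv2.resize(b_[170:350,250:475],None,fx=3.3,fy=3.3,interpolation=cv2.INTER_CUBIC))
E
```

```text
[ 0.93147795 -0.11843595  5.82863193] [ 0.09716957 -0.11433034 -0.11313935] 0.010530569428321177 (np.float64(-0.104983378652091), np.float64(-0.0009295502288238141), np.float64(-0.00036747935645808916), array([0.52325641, 0.10844195, 0.10706283]))
```

View pics/wrist9.png

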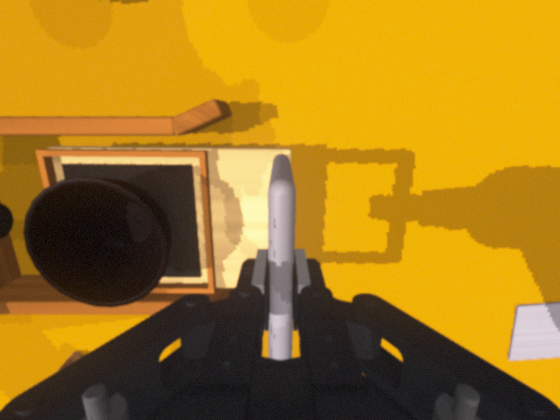

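View pics/scene9.png

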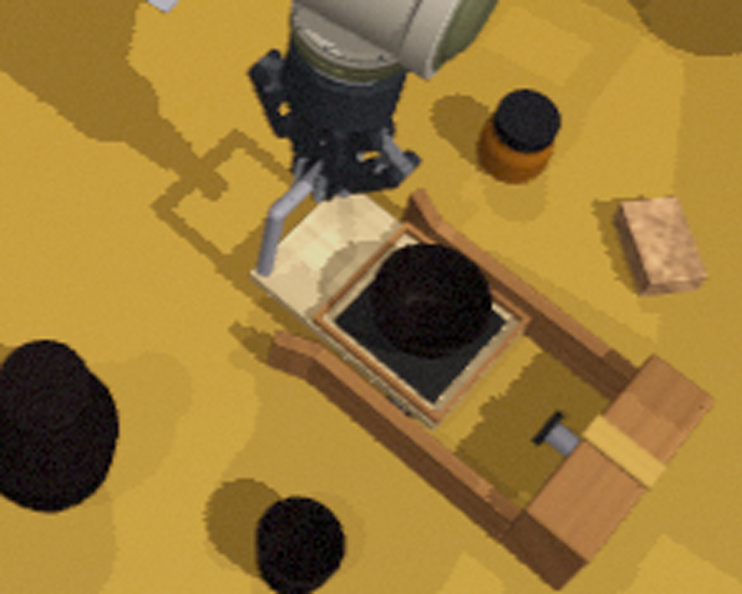

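Request:
arm_command([
  {"tx": -0.1, "ty": 0, "tz": 0, "ax": 0, "ay": 0, "az": 0},
  {"tx": -0.3, "ty": 0, "tz": 0, "ax": 0, "ay": 0, "az": 0},
  {"tx": -0.5, "ty": 0, "tz": 0, "ax": 0, "ay": 0, "az": 0},
  {"tx": -0.7, "ty": 0, "tz": 0, "ax": 0, "ay": 0, "az": 0},
  {"tx": -0.8, "ty": 0, "tz": 0, "ax": 0, "ay": 0, "az": 0},
  {"tx": -0.9, "ty": 0, "tz": 0, "ax": 0, "ay": 0, "az": 0},
  {"tx": -1.0, "ty": 0, "tz": 0, "ax": 0, "ay": 0, "az": 0},
  {"tx": -1.0, "ty": 0, "tz": 0, "ax": 0, "ay": 0, "az": 0},
])

```text
time_s: 11.17
tool_pos: [0.5249, 0.1181, 0.1071]
orientation: [-0.646, 0.763, -0.0, 0.0]
force: [0.5, -0.7, 6.3]
finger_gap: 0.0103
```

```bash
python3 - <<'E'
from plan import *
a,l,dh,p,R=rel(); o=env.get_obs();print(o["force"],a,l,dh)
c=cams.camera("wrist")
cv2.imwrite("pics/wrist10.png",cv2.resize(c[120:330,0:260],None,fx=2.8,fy=2.8,interpolation=cv2.INTER_CUBIC))
E
```

```text
[ 0.46810762 -0.74329944  6.32534133] -0.09520308717106533 -0.0008755263635313596 -0.0004406316070584282
```

View pics/wrist10.png

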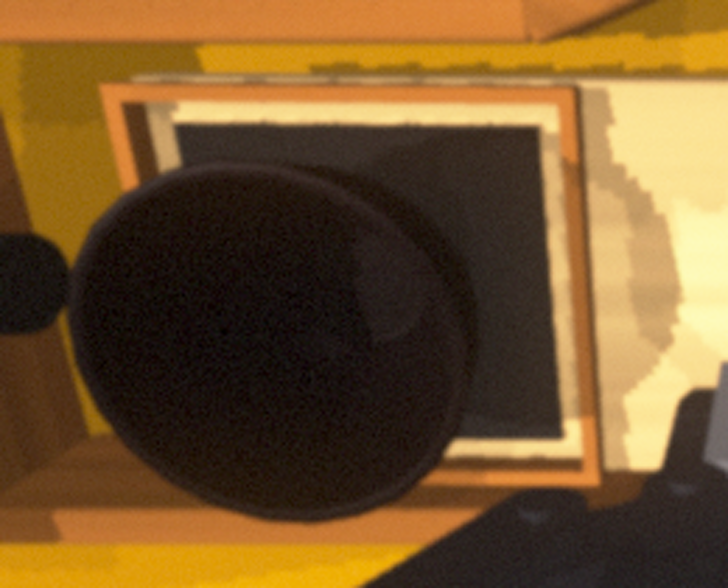

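The buffer pad edge is at about column 24 and the nose rim at about 45–48, so the gap is roughly 14–16 mm. I'll go on 8 mm.

Request:
arm_command([
  {"tx": -0.1, "ty": 0, "tz": 0, "ax": 0, "ay": 0, "az": 0},
  {"tx": -0.2, "ty": 0, "tz": 0, "ax": 0, "ay": 0, "az": 0},
  {"tx": -0.3, "ty": 0, "tz": 0, "ax": 0, "ay": 0, "az": 0},
  {"tx": -0.4, "ty": 0, "tz": 0, "ax": 0, "ay": 0, "az": 0},
  {"tx": -0.5, "ty": 0, "tz": 0, "ax": 0, "ay": 0, "az": 0},
  {"tx": -0.6, "ty": 0, "tz": 0, "ax": 0, "ay": 0, "az": 0},
  {"tx": -0.7, "ty": 0, "tz": 0, "ax": 0, "ay": 0, "az": 0},
  {"tx": -0.8, "ty": 0, "tz": 0, "ax": 0, "ay": 0, "az": 0},
  {"tx": -0.8, "ty": 0, "tz": 0, "ax": 0, "ay": 0, "az": 0},
  {"tx": -0.8, "ty": 0, "tz": 0, "ax": 0, "ay": 0, "az": 0},
])

```text
time_s: 12.05
tool_pos: [0.5262, 0.126, 0.1071]
orientation: [-0.646, 0.763, -0.0, 0.0]
force: [1.1, 0.3, 5.9]
finger_gap: 0.0106
```

```bash
python3 - <<'E'
from plan import *
a,l,dh,p,R=rel(); o=env.get_obs();print(o["force"],a,l,dh)
c=cams.camera("wrist")
cv2.imwrite("pics/wrist11.png",cv2.resize(c[120:330,0:260],None,fx=2.8,fy=2.8,interpolation=cv2.INTER_CUBIC))
E
```

```text
[1.07264949 0.30130259 5.94741264] -0.08719069934839943 -0.0008548859574529284 -0.0005259389852008134
```

View pics/wrist11.png

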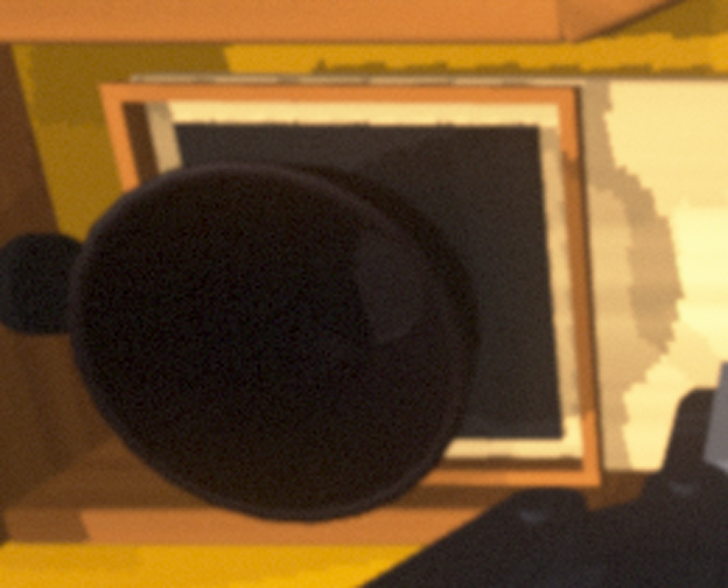

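Request:
arm_command([
  {"tx": -0.06, "ty": 0, "tz": 0, "ax": 0, "ay": 0, "az": 0},
  {"tx": -0.12, "ty": 0, "tz": 0, "ax": 0, "ay": 0, "az": 0},
  {"tx": -0.18, "ty": 0, "tz": 0, "ax": 0, "ay": 0, "az": 0},
  {"tx": -0.24, "ty": 0, "tz": 0, "ax": 0, "ay": 0, "az": 0},
  {"tx": -0.3, "ty": 0, "tz": 0, "ax": 0, "ay": 0, "az": 0},
  {"tx": -0.3, "ty": 0, "tz": 0, "ax": 0, "ay": 0, "az": 0},
])

```text
time_s: 12.6
tool_pos: [0.5268, 0.1288, 0.1071]
orientation: [-0.646, 0.763, -0.0, 0.0]
force: [0.0, -0.9, 5.7]
finger_gap: 0.0103
```

Request:
arm_command([
  {"tx": -0.05, "ty": 0, "tz": 0, "ax": 0, "ay": 0, "az": 0},
  {"tx": -0.1, "ty": 0, "tz": 0, "ax": 0, "ay": 0, "az": 0},
  {"tx": -0.15, "ty": 0, "tz": 0, "ax": 0, "ay": 0, "az": 0},
  {"tx": -0.2, "ty": 0, "tz": 0, "ax": 0, "ay": 0, "az": 0},
  {"tx": -0.2, "ty": 0, "tz": 0, "ax": 0, "ay": 0, "az": 0},
])

```text
time_s: 13.02
tool_pos: [0.5271, 0.1308, 0.1071]
orientation: [-0.646, 0.763, -0.0, 0.0]
force: [1.2, 0.3, 6.2]
finger_gap: 0.0108
```

Request:
arm_command([
  {"tx": -0.05, "ty": 0, "tz": 0, "ax": 0, "ay": 0, "az": 0},
  {"tx": -0.1, "ty": 0, "tz": 0, "ax": 0, "ay": 0, "az": 0},
  {"tx": -0.15, "ty": 0, "tz": 0, "ax": 0, "ay": 0, "az": 0},
  {"tx": -0.2, "ty": 0, "tz": 0, "ax": 0, "ay": 0, "az": 0},
  {"tx": -0.2, "ty": 0, "tz": 0, "ax": 0, "ay": 0, "az": 0},
])

```text
time_s: 13.43
tool_pos: [0.5274, 0.1328, 0.1071]
orientation: [-0.646, 0.763, -0.0, 0.0]
force: [-0.1, -1.6, 5.8]
finger_gap: 0.0101
```

```bash
python3 - <<'E'
from plan import *
a,l,dh,p,R=rel(); o=env.get_obs();print(o["force"],a,l,dh)
c=cams.camera("wrist");b_=cams.camera("scene")
cv2.imwrite("pics/wrist12.png",cv2.resize(c[120:330,0:260],None,fx=2.8,fy=2.8,interpolation=cv2.INTER_CUBIC))
cv2.imwrite("pics/scene12.png",cv2.resize(b_[240:350,330:475],None,fx=5,fy=5,interpolation=cv2.INTER_CUBIC))
E
```

```text
[-0.14794237 -1.60104547  5.80000465] -0.08028346738688338 -0.0008395473367789585 -0.000499206531826113
```

View pics/scene12.png

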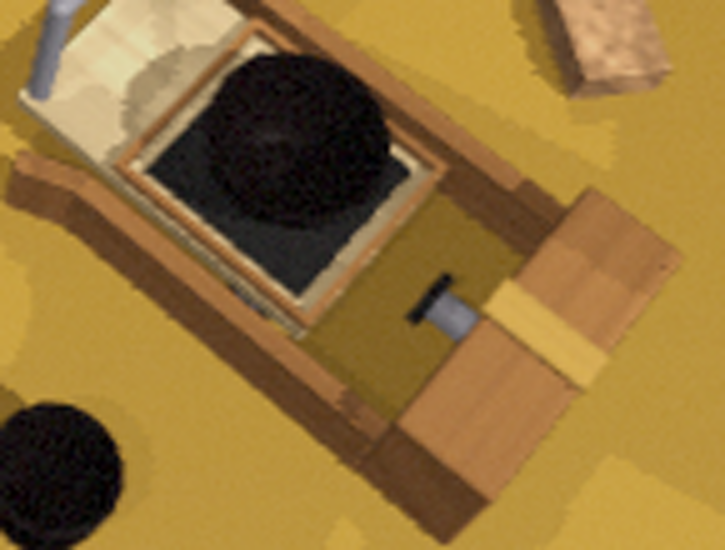

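```bash
python3 - <<'E'
from plan import *
f=lambda u,v,z:(pt("scene",u/5+330,v/5+240,z)[:2]-S)@b
print("rim",f(445,170,.048),f(300,325,.048),"pad",f(425,298,.034),f(430,300,.034),"deck low corner",f(298,338,.028),"stop face top",f(398,428,.075),f(590,190,.075))
w=lambda u,v,z:(wpt(u/2.8,v/2.8+120,z)[:2]-S)@b
E
```

```text
rim -0.04785914240057151 -0.051735505747288954 pad -0.019115728330573907 -0.016921793938354874 deck low corner -0.04994694810328735 stop face top 0.006862603090195293 0.006207637404151334
```

View pics/wrist12.png

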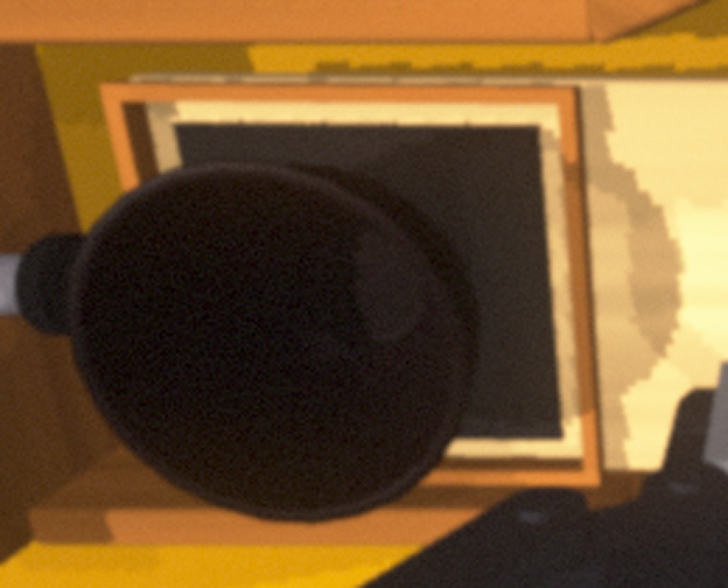

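The scene view shows about 28 mm of gap left, with the pad face at (425,298) and the nose rim at (372,245). My wrist reading was wrong because the bowl hides the pad. Moving on 18 mm.

Request:
arm_command([
  {"tx": -0.1, "ty": 0, "tz": 0, "ax": 0, "ay": 0, "az": 0},
  {"tx": -0.3, "ty": 0, "tz": 0, "ax": 0, "ay": 0, "az": 0},
  {"tx": -0.5, "ty": 0, "tz": 0, "ax": 0, "ay": 0, "az": 0},
  {"tx": -0.7, "ty": 0, "tz": 0, "ax": 0, "ay": 0, "az": 0},
  {"tx": -0.9, "ty": 0, "tz": 0, "ax": 0, "ay": 0, "az": 0},
  {"tx": -1.1, "ty": 0, "tz": 0, "ax": 0, "ay": 0, "az": 0},
  {"tx": -1.25, "ty": 0, "tz": 0, "ax": 0, "ay": 0, "az": 0},
  {"tx": -1.4, "ty": 0, "tz": 0, "ax": 0, "ay": 0, "az": 0},
  {"tx": -1.5, "ty": 0, "tz": 0, "ax": 0, "ay": 0, "az": 0},
  {"tx": -1.6, "ty": 0, "tz": 0, "ax": 0, "ay": 0, "az": 0},
  {"tx": -1.7, "ty": 0, "tz": 0, "ax": 0, "ay": 0, "az": 0},
  {"tx": -1.8, "ty": 0, "tz": 0, "ax": 0, "ay": 0, "az": 0},
  {"tx": -1.8, "ty": 0, "tz": 0, "ax": 0, "ay": 0, "az": 0},
])

```text
time_s: 14.62
tool_pos: [0.5304, 0.1506, 0.1071]
orientation: [-0.646, 0.763, -0.0, 0.0]
force: [1.4, 0.3, 5.5]
finger_gap: 0.0105
```

```bash
python3 - <<'E'
from plan import *
a,l,dh,p,R=rel(); o=env.get_obs();print(o["force"],a,l,dh)
b_=cams.camera("scene")
cv2.imwrite("pics/scene13.png",cv2.resize(b_[240:350,330:475],None,fx=5,fy=5,interpolation=cv2.INTER_CUBIC))
E
```

```text
[1.39884549 0.28219003 5.45986865] -0.06223076674632418 -0.0007826366522765213 -0.0005405971680665367
```

View pics/scene13.png

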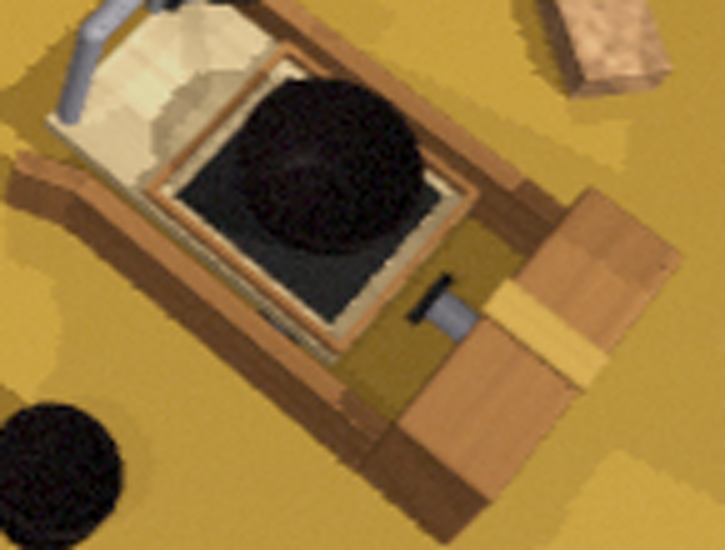

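Roughly 10 mm of gap remains. I'll go 6 mm and then use feel steps.

Request:
arm_command([
  {"tx": -0.1, "ty": 0, "tz": 0, "ax": 0, "ay": 0, "az": 0},
  {"tx": -0.2, "ty": 0, "tz": 0, "ax": 0, "ay": 0, "az": 0},
  {"tx": -0.3, "ty": 0, "tz": 0, "ax": 0, "ay": 0, "az": 0},
  {"tx": -0.4, "ty": 0, "tz": 0, "ax": 0, "ay": 0, "az": 0},
  {"tx": -0.5, "ty": 0, "tz": 0, "ax": 0, "ay": 0, "az": 0},
  {"tx": -0.55, "ty": 0, "tz": 0, "ax": 0, "ay": 0, "az": 0},
  {"tx": -0.6, "ty": 0, "tz": 0, "ax": 0, "ay": 0, "az": 0},
  {"tx": -0.6, "ty": 0, "tz": 0, "ax": 0, "ay": 0, "az": 0},
])

```text
time_s: 15.33
tool_pos: [0.5314, 0.1565, 0.1071]
orientation: [-0.646, 0.763, -0.0, 0.0]
force: [1.4, -0.9, 5.3]
finger_gap: 0.0105
```

Request:
arm_command([
  {"tx": -0.05, "ty": 0, "tz": 0, "ax": 0, "ay": 0, "az": 0},
  {"tx": -0.1, "ty": 0, "tz": 0, "ax": 0, "ay": 0, "az": 0},
  {"tx": -0.15, "ty": 0, "tz": 0, "ax": 0, "ay": 0, "az": 0},
  {"tx": -0.15, "ty": 0, "tz": 0, "ax": 0, "ay": 0, "az": 0},
  {"tx": -0.15, "ty": 0, "tz": 0, "ax": 0, "ay": 0, "az": 0},
])

```text
time_s: 15.75
tool_pos: [0.5317, 0.1579, 0.1071]
orientation: [-0.646, 0.763, -0.0, 0.0]
force: [1.5, -0.6, 6.1]
finger_gap: 0.0106
```

Request:
arm_command([
  {"tx": -0.05, "ty": 0, "tz": 0, "ax": 0, "ay": 0, "az": 0},
  {"tx": -0.1, "ty": 0, "tz": 0, "ax": 0, "ay": 0, "az": 0},
  {"tx": -0.15, "ty": 0, "tz": 0, "ax": 0, "ay": 0, "az": 0},
  {"tx": -0.15, "ty": 0, "tz": 0, "ax": 0, "ay": 0, "az": 0},
  {"tx": -0.15, "ty": 0, "tz": 0, "ax": 0, "ay": 0, "az": 0},
])

```text
time_s: 16.17
tool_pos: [0.5319, 0.1594, 0.1071]
orientation: [-0.646, 0.763, -0.0, 0.0]
force: [1.0, -1.5, 4.7]
finger_gap: 0.0105
```

Request:
arm_command([
  {"tx": -0.05, "ty": 0, "tz": 0, "ax": 0, "ay": 0, "az": 0},
  {"tx": -0.1, "ty": 0, "tz": 0, "ax": 0, "ay": 0, "az": 0},
  {"tx": -0.1, "ty": 0, "tz": 0, "ax": 0, "ay": 0, "az": 0},
  {"tx": -0.1, "ty": 0, "tz": 0, "ax": 0, "ay": 0, "az": 0},
])

```text
time_s: 16.5
tool_pos: [0.5321, 0.1604, 0.1071]
orientation: [-0.646, 0.763, -0.0, 0.0]
force: [1.2, -1.3, 6.1]
finger_gap: 0.0102
```

Request:
arm_command([
  {"tx": -0.05, "ty": 0, "tz": 0, "ax": 0, "ay": 0, "az": 0},
  {"tx": -0.1, "ty": 0, "tz": 0, "ax": 0, "ay": 0, "az": 0},
  {"tx": -0.1, "ty": 0, "tz": 0, "ax": 0, "ay": 0, "az": 0},
  {"tx": -0.1, "ty": 0, "tz": 0, "ax": 0, "ay": 0, "az": 0},
])

```text
time_s: 16.83
tool_pos: [0.5322, 0.1609, 0.1071]
orientation: [-0.646, 0.763, -0.0, -0.0]
force: [0.1, -3.4, 5.6]
finger_gap: 0.0108
```

```bash
python3 - <<'E'
from plan import *
a,l,dh,p,R=rel(); o=env.get_obs();print(o["force"],o["force"][:2]@b,a,l,dh)
b_=cams.camera("scene")
cv2.imwrite("pics/scene14.png",cv2.resize(b_[240:350,330:475],None,fx=5,fy=5,interpolation=cv2.INTER_CUBIC))
E
```

```text
[ 0.08728741 -3.35062197  5.62788462] -3.290263626435585 -0.05174680678540027 -0.0007298681247505684 -0.0006212938102783117
```

View pics/scene14.png

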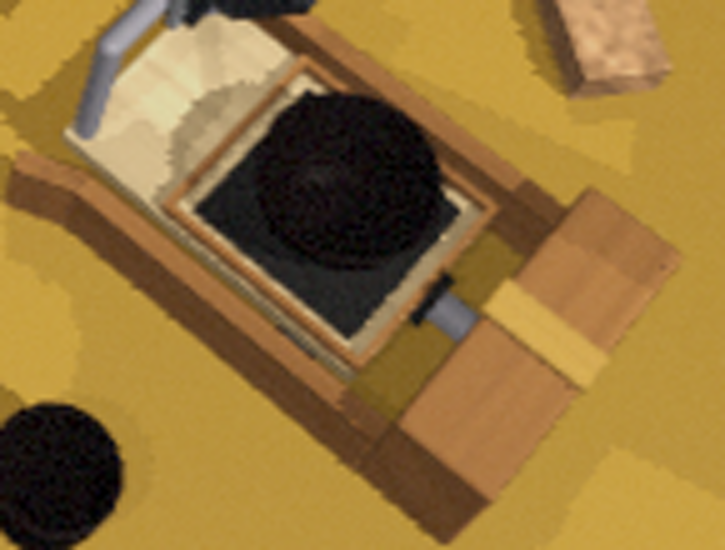

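The nose is at the pad and the force is now about −3 N. I'll press about 1 mm more and hold.

Request:
arm_command([
  {"tx": -0.04, "ty": 0, "tz": 0, "ax": 0, "ay": 0, "az": 0},
  {"tx": -0.08, "ty": 0, "tz": 0, "ax": 0, "ay": 0, "az": 0},
  {"tx": -0.1, "ty": 0, "tz": 0, "ax": 0, "ay": 0, "az": 0},
  {"tx": -0.1, "ty": 0, "tz": 0, "ax": 0, "ay": 0, "az": 0},
  {"tx": -0.1, "ty": 0, "tz": 0, "ax": 0, "ay": 0, "az": 0},
])

```text
time_s: 17.3
tool_pos: [0.5324, 0.1614, 0.1072]
orientation: [-0.646, 0.763, -0.001, -0.0]
force: [0.4, -6.3, 7.2]
finger_gap: 0.0106
```

Request:
arm_command([
  {"tx": -0.03, "ty": 0, "tz": 0, "ax": 0, "ay": 0, "az": 0},
  {"tx": -0.06, "ty": 0, "tz": 0, "ax": 0, "ay": 0, "az": 0},
  {"tx": -0.08, "ty": 0, "tz": 0, "ax": 0, "ay": 0, "az": 0},
  {"tx": -0.08, "ty": 0, "tz": 0, "ax": 0, "ay": 0, "az": 0},
  {"tx": -0.08, "ty": 0, "tz": 0, "ax": 0, "ay": 0, "az": 0},
  {"tx": -0.08, "ty": 0, "tz": 0, "ax": 0, "ay": 0, "az": 0},
  {"tx": -0.08, "ty": 0, "tz": 0, "ax": 0, "ay": 0, "az": 0},
  {"tx": -0.08, "ty": 0, "tz": 0, "ax": 0, "ay": 0, "az": 0},
  {"tx": -0.08, "ty": 0, "tz": 0, "ax": 0, "ay": 0, "az": 0},
  {"tx": -0.08, "ty": 0, "tz": 0, "ax": 0, "ay": 0, "az": 0},
])

```text
time_s: 18.13
tool_pos: [0.5325, 0.1619, 0.1072]
orientation: [-0.646, 0.763, -0.001, -0.001]
force: [-0.1, -7.7, 8.4]
finger_gap: 0.0107
```

Request:
arm_command([
  {"tx": 0, "ty": 0, "tz": 0, "ax": 0, "ay": 0, "az": 0},
  {"tx": 0, "ty": 0, "tz": 0, "ax": 0, "ay": 0, "az": 0},
  {"tx": 0, "ty": 0, "tz": 0, "ax": 0, "ay": 0, "az": 0},
  {"tx": 0, "ty": 0, "tz": 0, "ax": 0, "ay": 0, "az": 0},
])

```text
time_s: 18.47
tool_pos: [0.5325, 0.1619, 0.1072]
orientation: [-0.646, 0.763, -0.001, -0.001]
force: [-0.3, -8.0, 6.3]
finger_gap: 0.0108
```

The press held at about 8 N for around a second. I'll back off to just free of the buffer.

Request:
arm_command([
  {"tx": 0.05, "ty": 0, "tz": 0, "ax": 0, "ay": 0, "az": 0},
  {"tx": 0.1, "ty": 0, "tz": 0, "ax": 0, "ay": 0, "az": 0},
  {"tx": 0.15, "ty": 0, "tz": 0, "ax": 0, "ay": 0, "az": 0},
  {"tx": 0.2, "ty": 0, "tz": 0, "ax": 0, "ay": 0, "az": 0},
  {"tx": 0.25, "ty": 0, "tz": 0, "ax": 0, "ay": 0, "az": 0},
  {"tx": 0.3, "ty": 0, "tz": 0, "ax": 0, "ay": 0, "az": 0},
  {"tx": 0.3, "ty": 0, "tz": 0, "ax": 0, "ay": 0, "az": 0},
  {"tx": 0.3, "ty": 0, "tz": 0, "ax": 0, "ay": 0, "az": 0},
  {"tx": 0.3, "ty": 0, "tz": 0, "ax": 0, "ay": 0, "az": 0},
])

```text
time_s: 19.22
tool_pos: [0.532, 0.1602, 0.1071]
orientation: [-0.646, 0.763, -0.0, 0.0]
force: [0.6, 0.2, 5.8]
finger_gap: 0.0109
```

Request:
arm_command([
  {"tx": 0, "ty": 0, "tz": 0, "ax": 0, "ay": 0, "az": 0},
  {"tx": 0, "ty": 0, "tz": 0, "ax": 0, "ay": 0, "az": 0},
  {"tx": 0, "ty": 0, "tz": 0, "ax": 0, "ay": 0, "az": 0},
  {"tx": 0, "ty": 0, "tz": 0, "ax": 0, "ay": 0, "az": 0},
  {"tx": 0, "ty": 0, "tz": 0, "ax": 0, "ay": 0, "az": 0},
  {"tx": 0, "ty": 0, "tz": 0, "ax": 0, "ay": 0, "az": 0},
  {"tx": 0, "ty": 0, "tz": 0, "ax": 0, "ay": 0, "az": 0},
  {"tx": 0, "ty": 0, "tz": 0, "ax": 0, "ay": 0, "az": 0},
], grip=4.5)

```text
time_s: 19.88
tool_pos: [0.532, 0.1599, 0.1068]
orientation: [-0.646, 0.763, 0.0, -0.0]
force: [0.2, 0.3, -0.8]
finger_gap: 0.0452
```

```bash
python3 - <<'E'
from plan import *
a,l,dh,p,R=rel(); o=env.get_obs();print(o["force"],o["finger_gap"],a,l,dh)
cv2.imwrite("pics/wrist15.png",cams.camera("wrist"))
E
```

```text
[ 0.23708244  0.32785567 -0.76230957] 0.045169782403263366 -0.05281173952781495 -0.0007830587741296779 -0.00040501501854750543
```

View pics/wrist15.png

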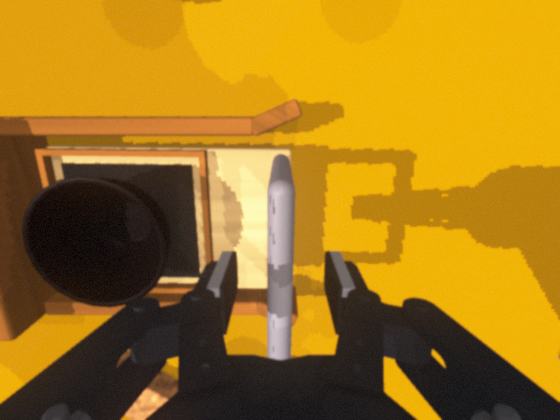

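The fingers are clear on both sides of the bar and the caddy hasn't moved. Lifting straight up.

Request:
arm_command([
  {"tx": 0, "ty": 0, "tz": -1, "ax": 0, "ay": 0, "az": 0},
  {"tx": 0, "ty": 0, "tz": -2.5, "ax": 0, "ay": 0, "az": 0},
  {"tx": 0, "ty": 0, "tz": -5, "ax": 0, "ay": 0, "az": 0},
  {"tx": 0, "ty": 0, "tz": -8, "ax": 0, "ay": 0, "az": 0},
  {"tx": 0, "ty": 0, "tz": -11, "ax": 0, "ay": 0, "az": 0},
  {"tx": 0, "ty": 0, "tz": -13, "ax": 0, "ay": 0, "az": 0},
  {"tx": 0, "ty": 0, "tz": -13, "ax": 0, "ay": 0, "az": 0},
  {"tx": 0, "ty": 0, "tz": -13, "ax": 0, "ay": 0, "az": 0},
  {"tx": 0, "ty": 0, "tz": -13, "ax": 0, "ay": 0, "az": 0},
])

```text
time_s: 20.68
tool_pos: [0.5316, 0.1599, 0.2362]
orientation: [-0.646, 0.763, 0.0, -0.0]
force: [0.4, 0.1, -0.7]
finger_gap: 0.045
```

```bash
python3 - <<'E'
from plan import *
o=env.get_obs();print(o["force"],o["tool_pos"],o["time_s"])
cv2.imwrite("pics/wrist16.png",cams.camera("wrist"))
b_=cams.camera("scene");cv2.imwrite("pics/scene16.png",cv2.resize(b_[170:350,250:475],None,fx=3.3,fy=3.3,interpolation=cv2.INTER_CUBIC))
E
```

```text
[ 0.42141727  0.11924946 -0.69473835] [0.53162767 0.15985807 0.23623102] 20.6833
```

View pics/wrist16.png

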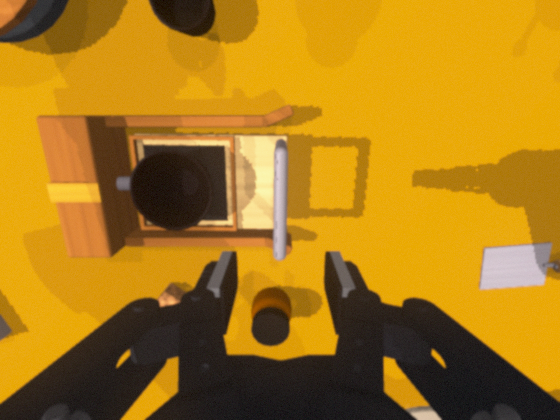

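View pics/scene16.png

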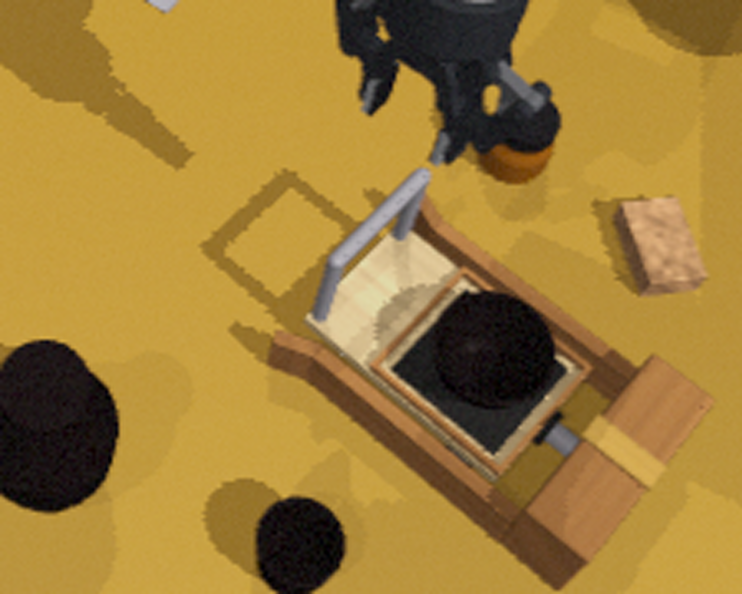

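The caddy is standing straight and centred at the buffer, the bowl is in place, and the gripper is free. Handing in.

```bash
python3 -c "
from cell import env
print(env.job_done(), env.get_obs()['time_s'])"
```

```text
the job is handed in; nothing more can be done
the job is handed in; nothing more can be done
```

The caddy is parked in the bay at the buffer and the job is handed in, at about 21 s of the 72 s allowed; no verdict was reported.

**What I did:** I gripped the handle bar and rolled the caddy 80 mm straight to line up the castors. I then steered it through an S-curve between the rails, ran it straight in, and found the buffer by feel. It pressed at about 8 N for roughly a second. I backed off until the force read zero, opened the fingers and lifted clear.

**Last checks:**
- **Position:** the pictures show the caddy straight and centred, with an estimated 25 mm from nose to stop face, and the bowl in place.
- **Surroundings:** nothing I could see on the table had moved, and the gripper is free of the caddy.
- **Castors:** I could not see them under the deck. I take them to be trailing from the long straight roll at the end (about 100 mm), followed by only about 2 mm of backing off.

**Readings that disagreed:** the top and scene cameras differed by 6–8 mm along the bay. My early buffer gap from the wrist picture was about 25 mm too short because the bowl hid the pad. I used the scene view and the force reading instead.

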